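# Fit the fresh cell into the work lamp

### The job

The work lamp lies face down with its battery hatch off: fit the long cell from the wooden rack into its bay. Press the cell's flat end against the coil spring, roll the nub end down past the retaining lip without loading the lip or crushing the spring, and let go so that the cell lies fully home in both saddles with its nub on the contact under the lip. Leave the other cells, the hatch and the other things on the bench as they are.

Things in the scene. Friction and masses are not known exactly. Their poses are not given: they have to be found in the camera images.
- cell: the cell to fit, the longest of the three in the rack: a rigid grey cylinder 21 mm in diameter, 70 mm long over all, about 70 g, with a steel nub (9 mm in diameter, 3 mm high) at one end and a flat steel end at the other. It lies level. Origin on its axis at mid-length (35 mm from either end); its x axis runs along the cell towards the nub.
- nub (a point): centre of the tip of the cell's nub, on its axis
- flat (a point): centre of the cell's flat end, on its axis
- lamp: the work lamp, fixed, face down: housing 250 x 190 mm, 36 mm high (cooling ribs to 42 mm), with a flat tubular stand round three sides. In its back an open battery bay, 128 mm along the lamp's x and 110 mm along its y, floor 10 mm above the bench, with a white insert. Origin under the nominal home of the cell, at bench height; x along the bay from the spring to the lip, z up.
- bay (a point): nominal centre of the cell when home, 38 mm above the bench (28 over the bay floor); fixed to the lamp, axes as the lamp's. CAUTION: the insert (spring, saddles, contact, lip) is screwed in through slotted holes and sits up to 8 mm either way along x from its nominal place, so the cell's true home does too (y and z are true). Offsets along x given at the other points are from the insert's middle.
- rack: the cell rack, fixed: a wooden board 84 x 200 mm, 6 mm thick, with two V-notched rails (6 mm thick, 20 mm to either side of its middle line) that hold three cells 62 mm apart along its y, nubs towards its +x. Axis of the long cell 32 mm above the bench. Between the rails 34 mm are clear for the fingers. Origin under its middle at bench height.
- fat_cell: another cell in the rack, 26 mm in diameter, 50 mm long; leave it. Origin on its axis at mid-length
- thin_cell: another cell in the rack, 14.5 mm in diameter, 50 mm long; leave it. Origin on its axis at mid-length
- hatch: the lamp's grey hatch cover, 140 x 104 x 31 mm, lying on the bench; leave it. Origin under its middle
- screwdriver: a screwdriver lying on the bench; leave it
- spanner: a spanner lying on the bench; leave it
- oil_can: a white can, 60 mm in diameter, 160 mm high, standing on the bench; leave it
- tape: a roll of black tape, 104 mm in diameter, 24 mm high; leave it
- magnet_dish: a steel dish, 110 mm in diameter, 25 mm high; leave it
- spring_side (a point): nominal middle of the spring wall's face, at axis height, 53.5 mm from the insert's middle at its -x end (30 mm wide, top 50 mm above the bench). A conical steel coil spring points from it along +x, its round tip (radius 5 mm) on the axis line, 33 to 34 mm from the middle when free (old springs settle). 2 N per mm, solid after 8.5 mm (about 17 N), then the force shoots up; over 24 N damages it.
- lip_side (a point): nominal place of the lower edge of the lip's tip. Contact for the nub 35 mm from the insert's middle at its +x end, on a block 30 mm wide, top 53 mm above the bench. From it a brittle plastic lip (14 mm wide, 3 mm thick) reaches 5 mm over the cell's end, its underside 50 mm above the bench, 1.5 mm over a seated cell. It breaks if the cell or gripper bears on it with over 4 N.
- insert_base (a point): nominal middle of the insert on the bay floor. Two flat-footed saddles with flared cheeks (5 mm thick, 1.3 mm play to each side of the cell) stand 26 mm either side of the middle; between them 47 mm are clear to the floor, 55 mm to each side. With the cell home the spring stays pressed in by 1 to 2 mm; for the nub to clear the lip it must be pressed in 5 mm further (6 to 7 mm in all, 12 to 14.5 N).
Not all that is in view belongs to the job. What is shaped like the cell but orange is not meant.

How it is judged:
By the outcome, as a careful person would: the job done as asked, in the order asked, and still so for the second after the job is handed in, with the robot touching nothing.
It also fails if it takes over 67 s, if anything falls off the work surface, if the arm or the gripper's body presses on something with over 40 N, if the wrist force passes 120 N, or if a joint passes its speed limit or range.

### The arm

A 6-joint arm with a two-finger parallel gripper is mounted at the origin on the work surface. World frame = base frame: x ahead of the robot, y to its left, z up, the work surface at z = 0. Lengths are in m, angles in rad, forces in N, time in s.
With the tool pointing down it reaches from about 0.35 to 0.85 m from the base axis. Payload 8.1 kg.
Tool frame: the origin (TCP) lies on the mounting face of the last link; the fingertips stand 186 mm ahead of it and the grasp point (between the pads) lies 167 mm ahead of it; y points along the fingers, x is the direction in which the jaws open and shut, and the axes are right-handed (so a half turn about y gives the same grasp; the last joint's range is limited). The gripper opens to 93 mm and grips with 3 to 60 N. Pads are 15 mm wide; open, the fingers measure 128 mm over their backs; the gripper's body (75 mm by 188 mm) begins 65 mm behind the grasp point.
Start: joints at [-0.085, 0.13, 1.488, -0, 1.523, -0.085], TCP at [0.6, 0, 0.405] pointing down, gripper open.
Joint ranges: [-2.96, 2.96], [-0.89, 2.26], [0.02, 2.5], [-1.34, 4.48], [0, 2.73], [-2.66, 2.66]. Speed limits (rad/s): [2.39, 2.39, 2.79, 3.14, 3.14, 3.14].

### API

Orientations are given as a rotation vector (axis times angle).
In Python, from plant import robot, imaging gives the robot as it stands.
- The arm moves only by the shell command python3 -m inch 'ROWS' [OPENING] [FORCE]. ROWS is JSON, a list of rows, each an object of numbers: "x", "y", "z": the shift along the tool's x, y, z in mm; "twist": the turn about the tool's y in rad. In form: [{"x": .., "y": .., "z": .., "twist": ..}, ...]. A call has 1 to 12 rows; each row shifts and turns the commanded pose from where the row before left it, along the tool's axes as they then stand; what a row does not reach is not made up. A row lasts 1/10 s, in which the tool goes at most 50 mm and 8.59 degrees, less where a joint would pass 70% of its speed; a pose out of reach is approached as far as the arm can. A call with a gripper value outside its range is refused whole. OPENING is the gripper command: -1 is shut, 1 is fully open, values between are in proportion, set as the call begins (- or left out, the last holds). The fingers move at their own pace and stop on an object; FORCE is the grip in N (left out, the last holds). Time passes only in rows, so rows that do not move let the fingers close. It gives the time, the measured TCP pose, the force and the opening at its end, in the units of the state.
- robot.read_state(): the state, without advancing time (a new reading comes with each control period).
- imaging.read_camera(name): name is "scene" or "side" or "wrist"; returns a dict with "color" (384x512x3 uint8, red, green, blue), "depth" (384x512 float32, m along the optical axis (not along the pixel's ray), 0 where there is no reading), "fx", "fy", "cx", "cy" (pixels), "rvec" (rotation vector, rad) and "tvec" (3), from world to camera coordinates, as OpenCV has them; the wrist camera has in their place "tool_from_camera" (4x4, takes a point from camera to tool coordinates, whose origin is the TCP and whose axes are the tool frame's). Camera axes: x right, y down, z forward; pixel columns grow to the right and rows downward; lengths in m; the calibration is good to about 2 mm. A picture is of the moment at which its call begins: read the wrist's pose just before it.
- robot.close_job(): hands the job in, once; it reports no verdict.
The state is a dict: "t": time; "q": joint angles; "dq": joint speeds; "joint_torque": joint torques, N m; "tool_pos": TCP position; "orientation": TCP orientation; "force": force on the tool from outside, world axes, zero at the start; "wrist_torque": the same for the moment, N m; "opening": finger opening in m.
Only numpy, scipy, OpenCV 4.12 (cv2) and the standard library are available. Lean on these libraries where they do the work, as an engineer would, in place of code of your own. Each camera call takes 0.05 s, during which the arm holds its last target.

## Working session

There is one attempt and no reset: what is moved stays moved. The work goes in short steps, Python scripts to look and compute and a shell command to move; the robot and the scene stay as the last step left them, time stands still between calls to the robot, and variables do not carry over. Pictures are saved under pics/ and viewed, and the job is handed in when it is done.

```bash
ls; mkdir -p pics
cat > h.py <<'E'
import numpy as np, cv2
from plant import robot, imaging
from scipy.spatial.transform import Rotation as R
def grab(name):
    s=robot.read_state(); c=imaging.read_camera(name)
    if 'rvec' in c and c.get('rvec') is not None:
        Rm=R.from_rotvec(np.array(c['rvec']).ravel()).as_matrix(); t=np.array(c['tvec']).ravel()
        Rw=Rm.T; tw=-Rm.T@t
    else:
        T=np.array(c['tool_from_camera']); Rt=R.from_rotvec(s['orientation']).as_matrix()
        Rw=Rt@T[:3,:3]; tw=Rt@T[:3,3]+np.array(s['tool_pos'])
    c['Rw']=Rw; c['tw']=tw; c['s']=s
    np.savez('last_%s.npz'%name,color=c['color'],depth=c['depth'],K=[c['fx'],c['fy'],c['cx'],c['cy']],Rw=Rw,tw=tw)
    return c
def load(name):
    d=np.load('last_%s.npz'%name); c=dict(d); c['fx'],c['fy'],c['cx'],c['cy']=d['K']; return c
def cloud(c):
    h,w=c['depth'].shape; v,u=np.mgrid[:h,:w]; z=c['depth'].astype(float)
    p=np.stack([(u-c['cx'])/c['fx']*z,(v-c['cy'])/c['fy']*z,z],-1)
    P=p@c['Rw'].T+c['tw']; P[z==0]=np.nan; return P
def px(c,P):
    p=(np.atleast_2d(P)-c['tw'])@c['Rw']; return np.c_[p[:,0]/p[:,2]*c['fx']+c['cx'],p[:,1]/p[:,2]*c['fy']+c['cy']]
def save(c,fn,crop=None,s=1):
    im=c['color'][...,::-1]
    if crop: u0,v0,u1,v1=crop; im=im[v0:v1,u0:u1]
    im=cv2.resize(im,None,fx=s,fy=s,interpolation=cv2.INTER_CUBIC); cv2.imwrite('pics/'+fn,im)
E
python3 - <<'E'
from h import *
for n in ['scene','side','wrist']:
    c=grab(n); save(c,n+'0.png',s=1.5); print(n,c['tw'],c['fx'])
s=robot.read_state(); print(s)
E
```

```text
pics
scene [1.42002035 0.17639205 0.6712584 ] 363.98452869226963
side [ 0.40107472 -0.63909388  0.79115433] 406.78046738839816
wrist [0.59913147 0.07095205 0.38258014] 314.5513632570803
{'t': 0.15, 'q': array([-8.53700838e-02,  1.30986505e-01,  1.48901507e+00, -5.75855565e-05,
        1.52303555e+00, -8.53759105e-02]), 'dq': array([-0.00070267, -0.00294523, -0.00238543,  0.000844  , -0.00102705,
       -0.00054976]), 'joint_torque': array([ 8.59073725e-05, -5.60473788e+01, -4.92333663e+01,  7.68201635e-02,
        3.05504061e-02, -1.41810942e-04]), 'tool_pos': array([5.99821193e-01, 4.45469071e-05, 4.03936674e-01]), 'orientation': array([-1.57073017e+00,  1.12742274e-03,  1.14095901e-03]), 'force': array([ 0.0525168 , -0.59550082, -0.56941426]), 'wrist_torque': array([ 0.03663371, -0.01178222, -0.01549021]), 'opening': 0.09296420969781127}
```

View pics/scene0.png

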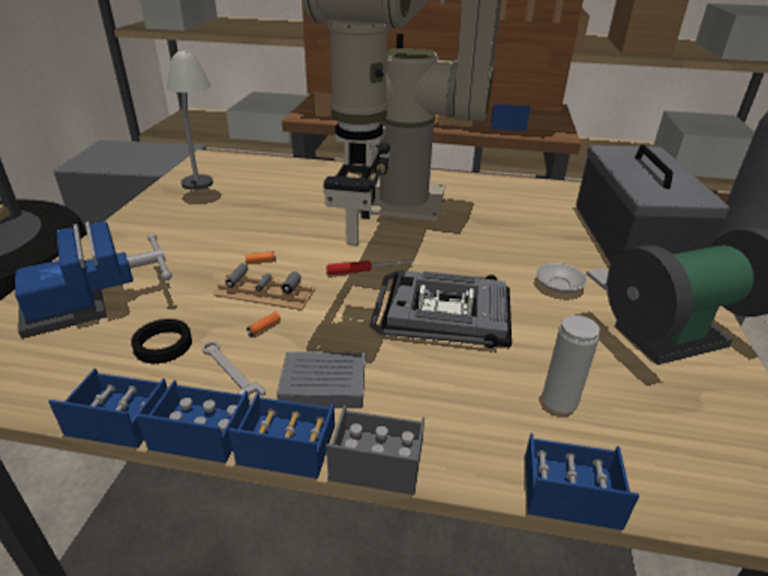

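View pics/side0.png

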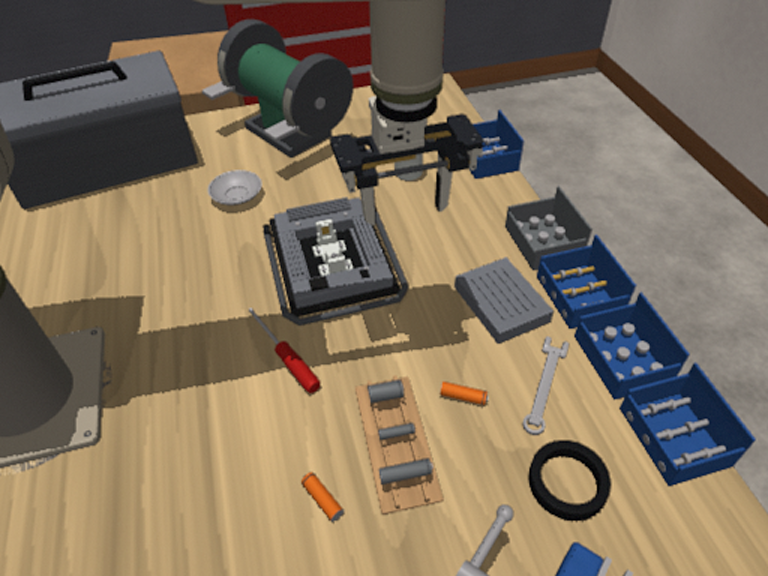

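View pics/wrist0.png

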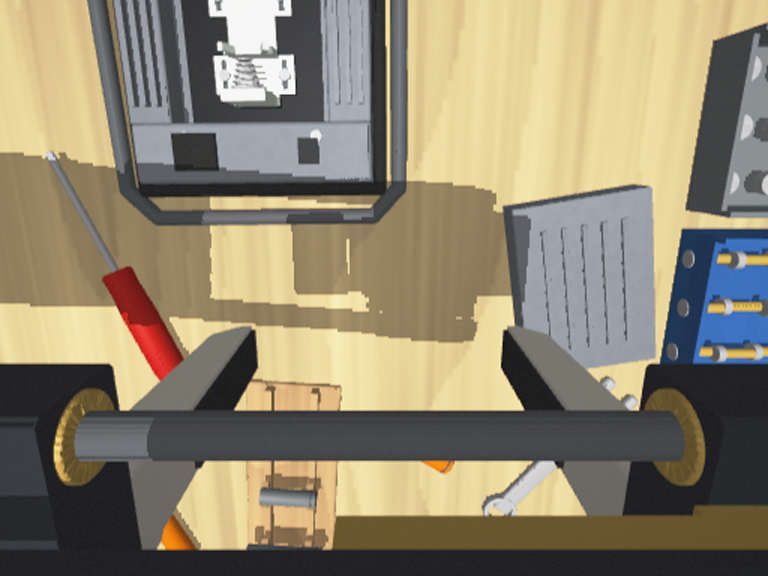

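Run:
```python
from h import *
c=load('side'); save(c,'side_rack.png',(190,240,340,350),5)
P=cloud(c)
for (u,v) in [(260,259),(265,288),(270,314),(222,180),(305,262),(215,330),(257,260),(226,150),(217,158)]:
    print((u,v),P[v,u].round(4))
save(c,'side_lamp.png',(165,120,285,220),6)
```

```text
(260, 259) [ 0.5244 -0.1706  0.0486]
(265, 288) [ 0.5173 -0.2318  0.0339]
(270, 314) [ 0.5092 -0.2935  0.0434]
(222, 180) [0.4997 0.1056 0.0267]
(305, 262) [ 0.6225 -0.1878  0.0191]
(215, 330) [ 0.3998 -0.2845  0.0211]
(257, 260) [ 0.5182 -0.1685  0.0444]
(226, 150) [0.5359 0.218  0.0266]
(217, 158) [0.5043 0.19   0.0292]
```

View pics/side_rack.png

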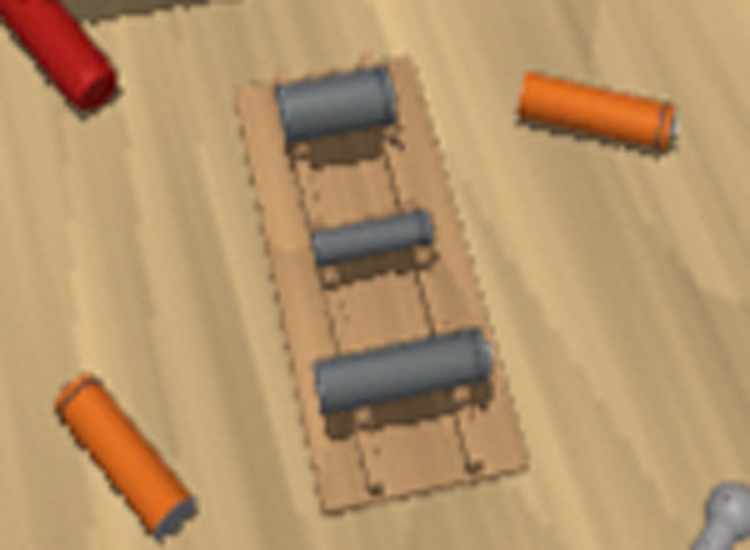

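View pics/side_lamp.png

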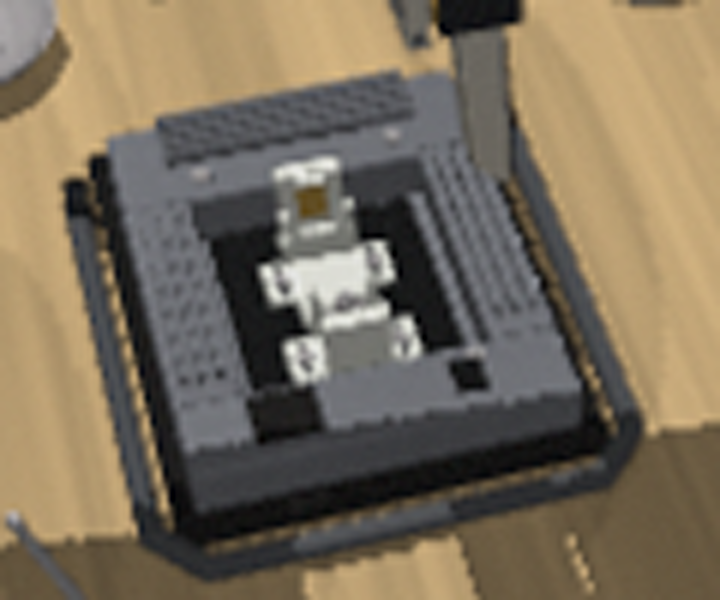

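Run:
```python
from h import *
c=load('side'); P=cloud(c); col=c['color'].astype(int)
v,u=np.mgrid[:384,:512]
grey=(abs(col[...,0]-col[...,2])<25)
def fit(box,r,zc):
    m=(u>box[0])&(u<box[2])&(v>box[1])&(v<box[3])&grey&(P[...,2]>0.022)
    Q=P[m]; 
    # fit axis: line with fixed radius
    from scipy.optimize import least_squares
    def f(p):
        x0,y0,a,z=p; d=np.array([np.cos(a),np.sin(a)])
        lat=-(Q[:,0]-x0)*d[1]+(Q[:,1]-y0)*d[0]
        return np.hypot(lat,Q[:,2]-z)-r
    s=least_squares(f,[Q[:,0].mean(),Q[:,1].mean(),-0.1,zc],loss='soft_l1',f_scale=.001)
    x0,y0,a,z=s.x; d=np.array([np.cos(a),np.sin(a)])
    t=(Q[:,:2]-[x0,y0])@d
    print(m.sum(),'axis',np.degrees(a),'z',z,'rms',np.sqrt((s.fun**2).mean()),'t',np.percentile(t,[0,2,98,100]),'mid',np.array([x0,y0])+d*(t.min()+t.max())/2)
fit((250,300,292,328),.0105,.032)
fit((243,250,272,272),.013,.032)
# rack board: brownish points z~.006
m=(u>235)&(u<297)&(v>250)&(v<345)&(abs(P[...,2]-.006)<.0025)
Q=P[m][:,:2].astype(np.float32)*1000
print(cv2.minAreaRect(Q),m.sum())
```

```text
365 axis -3.625296047382118 z 0.03231511132527328 rms 0.0013368246358736783 t [-0.14693106 -0.14633838 -0.08144899 -0.07951144] mid [ 0.51106571 -0.28699452]
257 axis -4.58076814907152 z 0.0362678021991336 rms 0.0015491472606414451 t [-0.17378917 -0.17338443 -0.12708687 -0.12614622] mid [ 0.51891642 -0.16318799]
((520.0661010742188, -228.83148193359375), (215.78787231445312, 138.4713592529297), 73.3441162109375) 2002
```

```bash
python3 -m inch '[{"x":-35,"z":25,"y":37},{"x":-35,"z":25,"y":38},{"x":0}]'
python3 - <<'E'
from h import *
c=grab('wrist'); save(c,'wrist1.png',s=1.5)
P=cloud(c); print(c['s']['t'],c['s']['tool_pos'])
E
```

```text
$[0]: bad value
```

```bash
python3 -m inch '[{"x":-35,"y":37,"z":25,"twist":0},{"x":-35,"y":38,"z":25,"twist":0},{"x":0,"y":0,"z":0,"twist":0}]'
python3 - <<'E'
from h import *
c=grab('wrist'); save(c,'wrist1.png',s=1.5)
P=cloud(c); print(c['s']['t'],c['s']['tool_pos'])
E
```

```text
t: 0.45
tool_pos: [0.5318, 0.0458, 0.3289]
orientation: [-1.57, 0.013, 0.016]
force: [0.2, 0.1, -0.5]
opening: 0.093
0.45 [0.53177968 0.04580434 0.32888372]
```

View pics/wrist1.png

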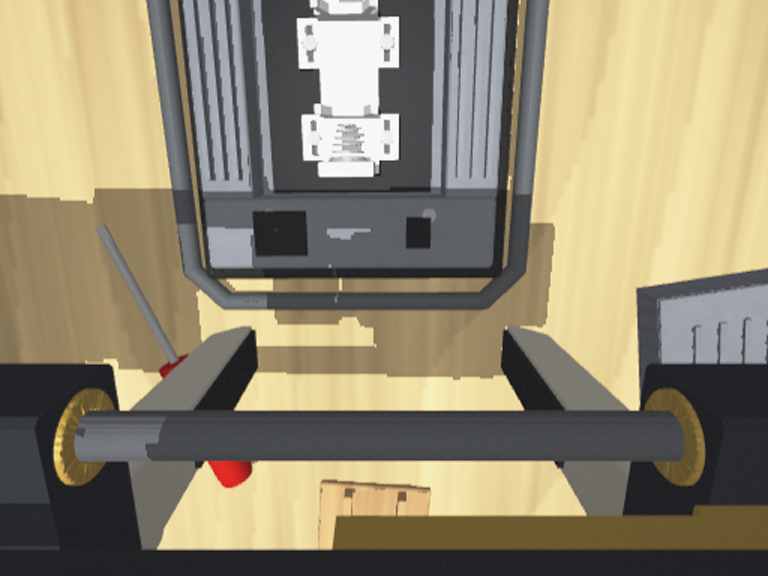

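```bash
python3 -m inch '[{"x":-4,"y":0,"z":42,"twist":0},{"x":-4,"y":0,"z":43,"twist":0},{"x":0,"y":0,"z":0,"twist":0},{"x":0,"y":0,"z":0,"twist":0}]'
python3 - <<'E'
from h import *
c=grab('wrist'); save(c,'wrist2.png',s=1.5)
P=cloud(c); print(c['s']['t'],c['s']['tool_pos'])
E
```

```text
t: 0.9
tool_pos: [0.5316, 0.1294, 0.3404]
orientation: [-1.571, -0.004, -0.0]
force: [0.5, -0.4, 0.0]
opening: 0.0926
0.9 [0.5315518  0.12943127 0.34041478]
```

View pics/wrist2.png

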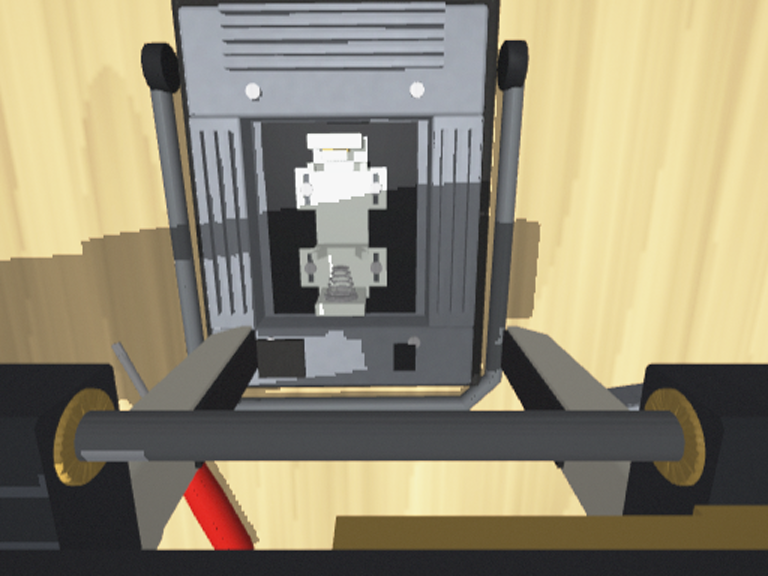

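Run:
```python
from h import *
c=load('wrist'); save(c,'bay2.png',(160,75,300,215),5)
P=cloud(c)
# bay edges/housing: print height profile along column u=226 
for v in range(84,222,3):
    print(v,*[ '%.1f,%.1f,%.1f |'%tuple(P[v,u]*1000) for u in (216,224,229,234,243)])
```

```text
84 496.8,216.2,9.4 | 504.4,216.2,9.5 | 509.1,216.2,10.1 | 513.8,216.2,10.5 | 522.2,216.2,10.2 |
87 497.0,213.4,11.2 | 504.4,213.5,10.3 | 509.0,213.5,10.1 | 513.7,213.5,9.0 | 522.2,213.5,9.5 |
90 501.2,209.4,50.3 | 507.9,209.4,51.8 | 512.0,209.4,52.9 | 516.0,209.4,52.2 | 522.2,210.8,10.2 |
93 501.2,207.0,51.3 | 507.8,207.0,51.6 | 511.9,207.0,51.9 | 516.0,207.1,51.7 | 522.2,208.1,12.7 |
96 501.3,204.7,52.9 | 507.7,204.7,50.9 | 511.9,204.7,51.8 | 516.0,204.7,52.1 | 522.1,205.4,11.0 |
99 501.1,202.3,51.5 | 507.7,202.3,51.9 | 511.8,202.3,51.1 | 515.8,202.4,49.7 | 522.2,202.7,12.6 |
102 501.2,199.9,52.7 | 507.6,199.9,51.5 | 511.9,200.0,53.6 | 513.6,199.9,10.8 | 522.1,199.9,9.7 |
105 501.1,197.6,52.5 | 507.7,197.6,52.9 | 511.8,197.6,52.5 | 513.6,197.2,11.9 | 522.1,197.2,12.4 |
108 496.6,194.4,12.4 | 504.0,194.4,10.9 | 508.7,194.4,10.6 | 513.5,194.4,9.9 | 522.1,194.4,11.5 |
111 498.1,192.0,27.0 | 505.3,192.0,26.5 | 509.8,192.0,26.6 | 514.4,192.1,27.9 | 522.9,192.4,38.6 |
114 497.9,189.3,25.7 | 505.3,189.4,26.9 | 509.8,189.4,26.1 | 514.3,189.4,26.8 | 522.9,189.9,39.1 |
117 496.2,186.0,11.2 | 
[... 2716 characters left out ...]
43.0 | 522.2,111.6,32.8 |
201 498.0,112.8,45.9 | 505.5,113.5,48.1 | 509.9,113.1,46.9 | 514.3,112.0,43.4 | 522.4,110.3,38.1 |
204 498.3,110.9,48.9 | 505.4,110.6,47.9 | 510.0,111.0,49.1 | 514.6,111.0,49.1 | 522.3,107.2,37.7 |
207 498.1,107.7,48.0 | 505.6,108.4,50.0 | 510.0,108.2,49.2 | 514.5,108.0,48.6 | 521.5,94.9,10.3 |
210 498.2,105.3,49.2 | 505.3,104.7,47.5 | 509.9,105.1,48.7 | 514.5,105.2,48.9 | 521.5,91.5,9.9 |
213 494.4,91.3,18.8 | 502.5,91.5,19.2 | 507.6,91.8,20.0 | 512.6,91.5,19.2 | 521.7,91.5,19.0 |
216 495.4,91.6,28.1 | 503.4,92.1,29.3 | 508.2,91.7,28.5 | 513.1,91.4,27.5 | 522.0,91.2,27.0 |
219 496.1,90.7,34.0 | 503.9,91.0,34.8 | 508.6,90.8,34.2 | 513.5,90.9,34.4 | 522.1,90.3,32.9 |
```

View pics/bay2.png

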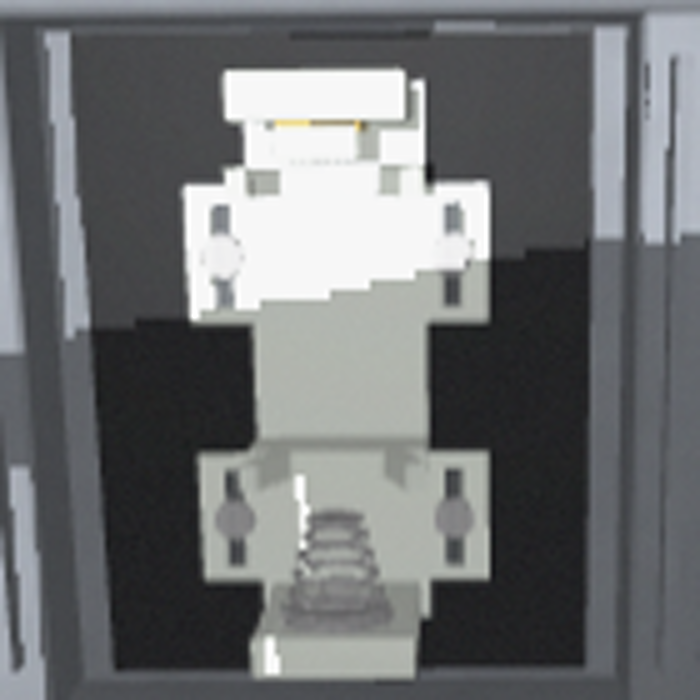

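Run:
```python
from h import *
c=load('wrist'); P=cloud(c)
def ray(u,v,z):
    d=c['Rw']@np.array([(u-c['cx'])/c['fx'],(v-c['cy'])/c['fy'],1]); return c['tw']+d*(z-c['tw'][2])/d[2]
g=c['color'].astype(float).mean(2)
# step edges from depth per row: block top
Z=P[...,2]*1000
for v in (91,94,96): 
    us=np.where(Z[v,195:255]>47)[0]+195; print('block',v,us.min()-.5,us.max()+.5,ray(us.min()-.5,v,.053)[:2]*1000,ray(us.max()+.5,v,.053)[:2]*1000)
for v in (203,206,208): 
    us=np.where(Z[v,195:255]>46)[0]+195; print('wall',v,us.min()-.5,us.max()+.5,ray(us.min()-.5,v,.050)[:2]*1000,ray(us.max()+.5,v,.050)[:2]*1000)
# base plate / bay walls edges: inner bay edge at top z 36: per row
L=[];Rr=[]
for v in range(90,205,3):
    row=Z[v]; 
    l=[u for u in range(150,226) if row[u]<24]; r=[u for u in range(226,300) if row[u]<24]
    # rows: print the min,max x of points with z<14
    xs=P[v,140:310,0][Z[v,140:310]<15]*1000; ys=P[v,140:310,1][Z[v,140:310]<15]*1000
    i=np.argmax(xs); j=np.argmin(xs); L.append((xs[j],ys[j])); Rr.append((xs[i],ys[i]))
for A in (L,Rr):
    A=np.array(A); print(np.polyfit(A[:,1],A[:,0],1), np.degrees(np.arctan(np.polyfit(A[:,1],A[:,0],1)[0])),A[0],A[-1])
# lamp outline via z 30..44 points
m=(Z>30)&(Z<46); m[:, :110]=0; m[215:]=0
for v in range(20,210,15):
    us=np.where(m[v])[0]; print(v,P[v,us.min()]*1000,P[v,us.max()]*1000)
```

```text
block 91 203.5 240.5 [491.33743171 208.52739388] [521.32202333 208.59312302]
block 94 204.5 240.5 [492.06053198 206.19495194] [521.30408132 206.25884489]
block 96 204.5 240.5 [492.0021543 204.6326377] [521.29207255 204.69649   ]
wall 203 209.5 242.5 [492.60306039 112.18191911] [522.27208457 112.23817841]
wall 206 209.5 242.5 [492.50859647 109.34042972] [522.25492933 109.39657632]
wall 208 209.5 242.5 [492.44534655 107.43786223] [522.24344274 107.49393261]
[-9.67476818e-03  4.53195268e+02] -0.5543060901385461 [451.14583432 210.73535239] [452.10395125  99.03860594]
[-1.01421711e-02  5.63410301e+02] -0.5810836760140542 [561.32081167 210.79974529] [562.43436684  99.51032878]
20 [422.12172193 264.80353994  34.24904798] [589.80517703 265.32263864  33.70127903]
35 [422.66906204 253.45868972  34.50149533] [613.16835847 254.17103132  33.05987201]
50 [422.10491934 241.98130904  34.01237436] [613.23491697 242.96285475  30.30510456]
65 [422.61740599 230.1324879   34.14230853] [590.00429703 230.44289622  34.77657311]
80 [422.23512863 218.02219391  34.1522948 ] [590.87488024 218.40209982  34.05990966]
95 [421.74800587 205.62959144  33.91193659] [590.58921701 205.98116584  34.78773253]
110 [422.73714024 192.96067387  35.25960152] [590.78583361 193.26936811  33.20408157]
125 [423.67798521 180.09490053  36.46137271] [591.54896038 180.21538708  33.16836233]
140 [422.33503563 166.58430725  33.98079537] [591.18239026 166.96834714  34.27523759]
155 [423.0472576  153.01350305  34.53897972] [591.10395597 153.26683464  34.00871369]
170 [422.57681828 138.99655263  34.38319531] [590.67325699 139.54809336  35.39472479]
185 [422.71961611 124.38826697  33.40122842] [591.61489898 125.06076658  34.69729384]
200 [423.72879365 110.02310377  34.67636407] [591.40708379 110.46018652  35.04782927]
```

```bash
python3 -m inch '[{"x":0,"y":-5,"z":-46,"twist":0},{"x":0,"y":-5,"z":-46,"twist":0},{"x":0,"y":0,"z":-46,"twist":0},{"x":0,"y":0,"z":-46,"twist":0},{"x":-2,"y":0,"z":-46,"twist":0},{"x":-3,"y":0,"z":-46,"twist":0},{"x":-3,"y":0,"z":-46,"twist":0},{"x":-3,"y":0,"z":-46,"twist":0},{"x":-3,"y":0,"z":-46,"twist":0}]' -0.14 40 && python3 -m inch '[{"x":0,"y":0,"z":0,"twist":0.1485},{"x":0,"y":0,"z":0,"twist":0.1485},{"x":0,"y":0,"z":0,"twist":0.1485},{"x":0,"y":0,"z":0,"twist":0.1485},{"x":0,"y":0,"z":0,"twist":0.1485},{"x":0,"y":0,"z":0,"twist":0.1485},{"x":0,"y":0,"z":0,"twist":0.1485},{"x":0,"y":0,"z":0,"twist":0.1485},{"x":0,"y":0,"z":0,"twist":0.1485},{"x":0,"y":0,"z":0,"twist":0.1485},{"x":0,"y":0,"z":0,"twist":0.1485},{"x":0,"y":0,"z":0,"twist":0}]'
python3 - <<'E'
from h import *
c=grab('wrist'); save(c,'wrist3.png',s=1.5)
print(R.from_rotvec(c['s']['orientation']).as_matrix().round(3),c['s']['tool_pos'])
E
```

```text
t: 1.85
tool_pos: [0.5156, -0.2889, 0.3497]
orientation: [-1.572, 0.001, -0.002]
force: [0.1, 0.5, 0.1]
opening: 0.0399
t: 3.05
tool_pos: [0.5161, -0.2868, 0.3495]
orientation: [-1.177, 1.258, -1.259]
force: [-0.5, 0.4, -0.3]
opening: 0.0403
[[-0.067  0.     0.998]
 [-0.998 -0.001 -0.067]
 [ 0.001 -1.     0.   ]] [ 0.51610089 -0.28684177  0.34949753]
```

View pics/wrist3.png

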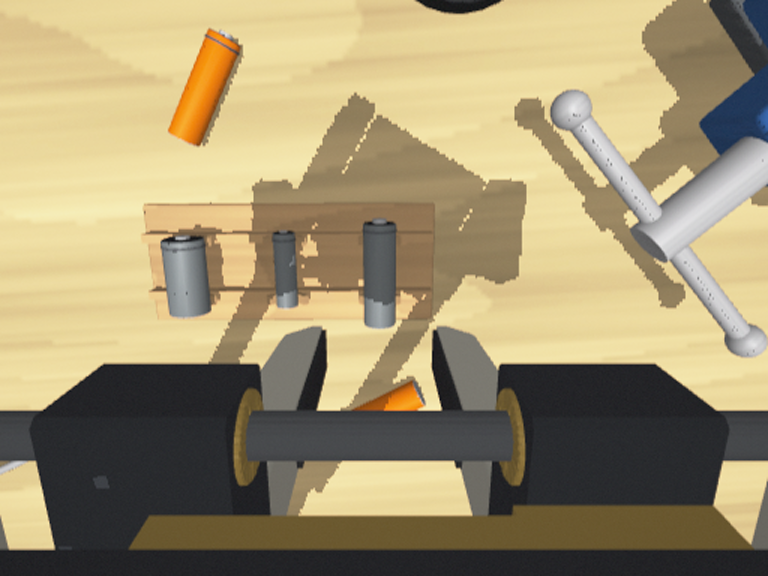

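Run:
```python
from h import *
c=load('wrist'); save(c,'rack3.png',(85,125,305,230),3.5)
P=cloud(c); Z=P[...,2]*1000
def ray(u,v,z):
    d=c['Rw']@np.array([(u-c['cx'])/c['fx'],(v-c['cy'])/c['fy'],1]); return c['tw']+d*(z-c['tw'][2])/d[2]
from scipy.optimize import least_squares
v,u=np.mgrid[:384,:512]
m=(u>238)&(u<268)&(v>144)&(v<222)&(Z>33); Q=P[m]
T=c['s']['tool_pos'];Rt=R.from_rotvec(c['s']['orientation']).as_matrix()
q=(Q-T)@Rt # tool coords
def f(p): return np.hypot(q[:,0]-p[0]-p[1]*q[:,2],q[:,1]-p[2])-.0105
s=least_squares(f,[0,0,.317],loss='soft_l1',f_scale=.001); print('tool x0,slope,depth',s.x,'rms',(s.fun**2).mean()**.5,'world z',T[2]-s.x[2])
print('tool z range',np.percentile(q[:,2],[0,1,99,100]),m.sum())
for vv in (155,165,195,205,215): print(vv,[ '%d:%.0f'%(uu,Z[vv,uu]) for uu in range(150,292,6)])
for uu in (215,285): print(uu,[ '%d:%.0f'%(vv,Z[vv,uu]) for vv in range(136,218,2)])
```

```text
Traceback (most recent call last):
KeyError: 's'
```

View pics/rack3.png

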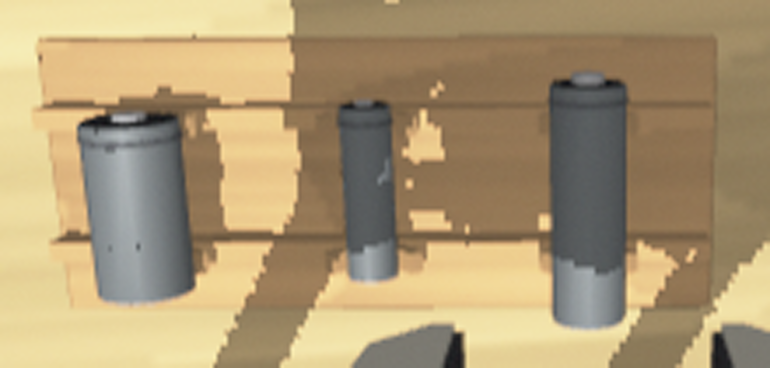

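```bash
sed -i "s/Rw=Rw,tw=tw)/Rw=Rw,tw=tw,T=s['tool_pos'],O=s['orientation'])/" h.py
python3 - <<'E'
from h import *
c=load('wrist')
c['T']=np.array([.5161,-.28684,.3495]);Rt=R.from_rotvec([-1.177,1.258,-1.259]).as_matrix();T=c['T']
P=cloud(c); Z=P[...,2]*1000
from scipy.optimize import least_squares
v,u=np.mgrid[:384,:512]
m=(u>238)&(u<268)&(v>144)&(v<222)&(Z>33); Q=P[m]
q=(Q-T)@Rt
def f(p): return np.hypot(q[:,0]-p[0]-p[1]*q[:,2],q[:,1]-p[2])-.0105
s=least_squares(f,[0,0,.317],loss='soft_l1',f_scale=.001); print('tool x0,slope,depth',s.x,'rms',(s.fun**2).mean()**.5,'world z',T[2]-s.x[2])
print('tool z range',np.percentile(q[:,2],[0,1,99,100]),m.sum())
for uu in (215,280): print(uu,[ '%d:%.0f,%.0f'%(vv,Z[vv,uu],((P[vv,uu]-T)@Rt)[2]*1000) for vv in range(136,218,2)])
E
```

```text
tool x0,slope,depth [ 0.00115578 -0.00490252  0.31877094] rms 0.000996966271492601 world z 0.030729055120036042
tool z range [-0.04035358 -0.03942147  0.02868646  0.02987316] 1450
215 ['136:4,37', '138:5,35', '140:6,33', '142:6,31', '144:5,29', '146:3,26', '148:5,25', '150:5,22', '152:4,20', '154:5,18', '156:16,18', '158:16,16', '160:16,14', '162:5,10', '164:5,8', '166:6,6', '168:5,4', '170:4,1', '172:3,-1', '174:4,-3', '176:5,-5', '178:5,-7', '180:6,-9', '182:5,-12', '184:5,-14', '186:6,-16', '188:6,-18', '190:6,-20', '192:7,-22', '194:15,-22', '196:15,-24', '198:17,-26', '200:6,-31', '202:5,-34', '204:6,-36', '206:6,-38', '208:5,-41', '210:5,-43', '212:5,-45', '214:-1,-50', '216:-2,-53']
280 ['136:5,37', '138:5,35', '140:6,33', '142:5,31', '144:6,29', '146:6,27', '148:5,25', '150:5,22', '152:5,20', '154:5,18', '156:15,18', '158:15,16', '160:16,14', '162:5,10', '164:5,8', '166:5,6', '168:4,3', '170:4,1', '172:6,-1', '174:5,-3', '176:5,-5', '178:6,-7', '180:4,-10', '182:5,-12', '184:6,-14', '186:6,-16', '188:5,-18', '190:4,-21', '192:8,-22', '194:17,-21', '196:16,-24', '198:15,-26', '200:4,-32', '202:4,-34', '204:4,-36', '206:5,-38', '208:5,-41', '210:4,-43', '212:6,-45', '214:0,-49', '216:-1,-52']
```

```bash
python3 -m inch '[{"x":1.2,"y":40,"z":3,"twist":0},{"x":0,"y":40,"z":0,"twist":0},{"x":0,"y":40,"z":0,"twist":0},{"x":0,"y":0,"z":0,"twist":0}]'
python3 - <<'E'
from h import *
c=grab('wrist'); save(c,'wrist4.png',s=1.5); print(c['s']['tool_pos'])
E
```

```text
t: 3.5
tool_pos: [0.5166, -0.2855, 0.2226]
orientation: [-1.183, 1.263, -1.244]
force: [-1.1, 1.1, -0.8]
opening: 0.0398
[ 0.51663198 -0.28551514  0.22257731]
```

View pics/wrist4.png

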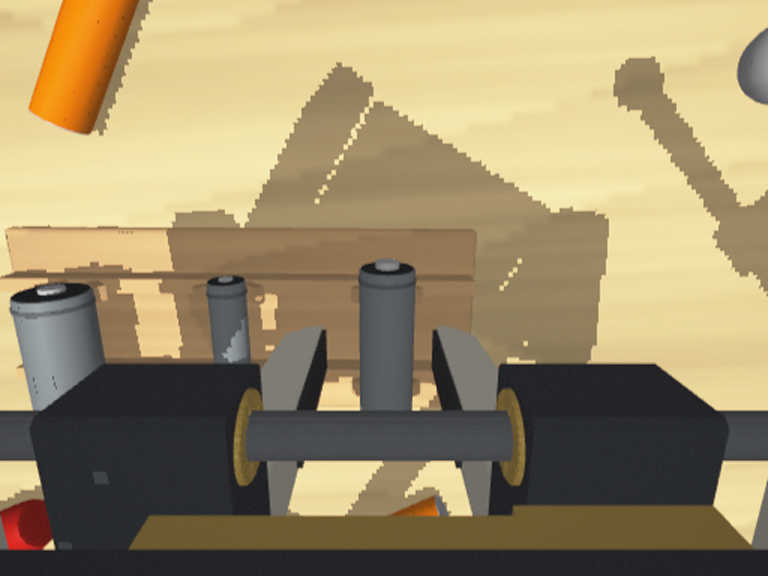

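```bash
python3 -m inch '[{"x":0,"y":0,"z":0,"twist":0},{"x":0,"y":0,"z":0,"twist":0}]'
cat > meas.py <<'E'
from h import *
from scipy.optimize import least_squares
c=grab('wrist'); P=cloud(c); T=np.array(c['s']['tool_pos']);Rt=R.from_rotvec(c['s']['orientation']).as_matrix()
q=(P-T)@Rt; Z=P[...,2]
m=(abs(q[...,0])<.016)&(abs(q[...,2])<.05)&(Z>.033)&(Z<.05)
Q=q[m]
def f(p): return np.hypot(Q[:,0]-p[0]-p[1]*Q[:,2],Q[:,1]-p[2])-.0105
s=least_squares(f,[0,0,T[2]-.032],loss='soft_l1',f_scale=.001); print('x0,slope,depth',s.x.round(4),'zc',T[2]-s.x[2],'zrange',np.percentile(Q[:,2],[1,99]),m.sum())
print(T,Rt.round(3)[:,2])
E
python3 meas.py
```

```text
t: 3.75
tool_pos: [0.5208, -0.2876, 0.2324]
orientation: [-1.178, 1.25, -1.259]
force: [0.7, -0.1, 0.1]
opening: 0.0397
x0,slope,depth [0.0004 0.0016 0.2017] zc 0.030682530293000915 zrange [-0.03027323  0.02408802] 2889
[ 0.52075249 -0.28759514  0.23237684] [ 0.998 -0.062  0.004]
```

```bash
python3 -m inch '[{"x":0,"y":17,"z":0,"twist":0},{"x":0,"y":16,"z":0,"twist":0},{"x":0,"y":0,"z":0,"twist":0},{"x":0,"y":0,"z":0,"twist":0}]'; python3 -m inch '[{"x":0,"y":0,"z":0,"twist":0},{"x":0,"y":0,"z":0,"twist":0},{"x":0,"y":0,"z":0,"twist":0},{"x":0,"y":0,"z":0,"twist":0},{"x":0,"y":0,"z":0,"twist":0}]' -1 12
```

```text
t: 4.2
tool_pos: [0.5196, -0.2865, 0.1962]
orientation: [-1.179, 1.255, -1.255]
force: [0.2, -0.4, -0.2]
opening: 0.0403
t: 4.7
tool_pos: [0.5199, -0.2871, 0.1967]
orientation: [-1.179, 1.254, -1.257]
force: [0.6, -2.4, 1.8]
opening: 0.0205
```

```bash
python3 -m inch '[{"x":0,"y":-15,"z":0,"twist":0},{"x":0,"y":-25,"z":0,"twist":0},{"x":0,"y":0,"z":0,"twist":0},{"x":0,"y":0,"z":0,"twist":0}]'
python3 - <<'E'
from h import *
c=grab('wrist'); save(c,'wrist5.png',s=1.5); print(c['s']['tool_pos'])
c=grab('side'); save(c,'side5.png',(200,210,350,330),5)
E
```

```text
t: 5.1
tool_pos: [0.5199, -0.2865, 0.237]
orientation: [-1.178, 1.254, -1.256]
force: [-0.2, -0.7, -2.5]
opening: 0.0204
[ 0.51991274 -0.28650972  0.23698115]
```

View pics/wrist5.png

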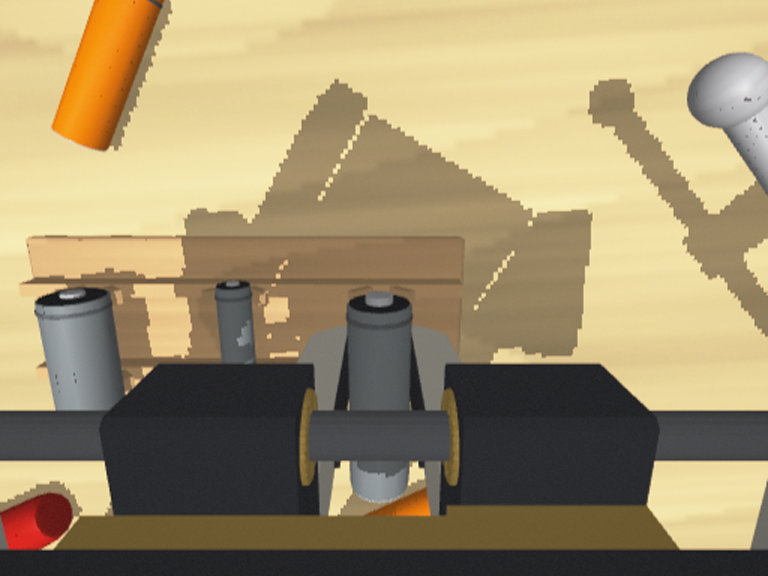

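View pics/side5.png

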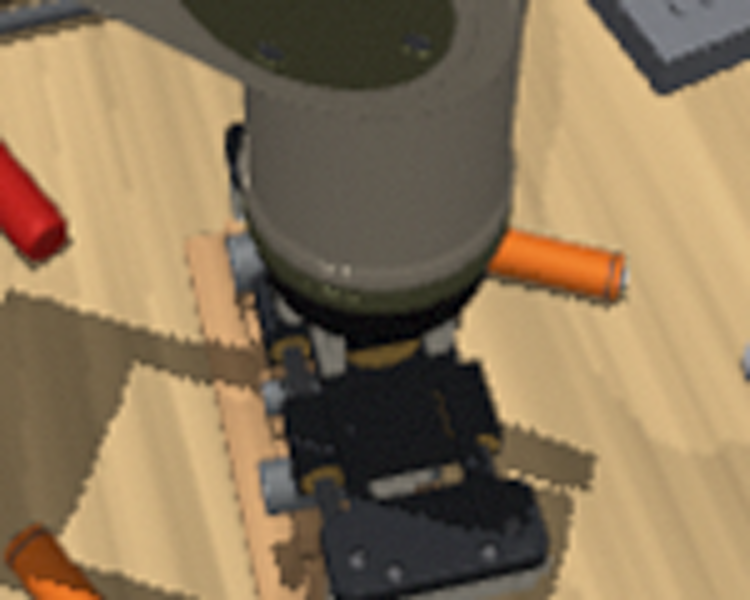

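```bash
cat > pitch.py <<'E'
from h import *
import sys
from scipy.optimize import least_squares
c=grab('wrist'); P=cloud(c); s=c['s']; T=np.array(s['tool_pos']);Rt=R.from_rotvec(s['orientation']).as_matrix()
q=(P-T)@Rt
m=(abs(q[...,0])<.010)&(q[...,2]>-.06)&(q[...,2]<.06)&(q[...,1]>.12)&(q[...,1]<.195)
lo=float(sys.argv[1]) if len(sys.argv)>1 else .12
m&=q[...,1]>lo
Q=q[m]
def f(p):
    x0,y0,a,yaw=p; d=np.array([yaw,-np.sin(a),np.cos(a)]); d/=np.linalg.norm(d)
    r=Q-[x0,y0,0]; return np.linalg.norm(np.cross(r,d),axis=1)-.0105
k=least_squares(f,[0,.167,float(sys.argv[2]) if len(sys.argv)>2 else 0,0],loss='soft_l1',f_scale=.001)
x0,y0,a,yaw=k.x; d=np.array([yaw,-np.sin(a),np.cos(a)]);d/=np.linalg.norm(d)
t=(Q-[x0,y0,0])[abs(k.fun)<.002]@d
print('x0 %.1f y0 %.1f pitch %.1f deg yaw %.2f deg rms %.2f  t %.1f..%.1f n %d'%(x0*1e3,y0*1e3,np.degrees(a),np.degrees(yaw),1e3*(k.fun**2).mean()**.5,*(np.percentile(t,[.5,99.5])*1e3),m.sum()))
print(s['t'],T.round(4),np.round(s['force'],1),s['opening'])
if len(sys.argv)>3: save(c,sys.argv[3],s=1.5)
E
python3 pitch.py; sed -n 1,3p pitch.py >/dev/null
```

```text
x0 0.8 y0 166.0 pitch -0.2 deg yaw -0.15 deg rms 3.26  t -43.0..24.5 n 4164
5.2 [ 0.5192 -0.2861  0.2352] [-0.3  0.6 -1.9] 0.020495285404729315
```

```bash
python3 -m inch '[{"x":-0.5,"y":0,"z":-20,"twist":0},{"x":0,"y":0,"z":-20,"twist":0},{"x":0,"y":12,"z":0,"twist":0},{"x":0,"y":12,"z":0,"twist":0},{"x":0,"y":6,"z":0,"twist":0},{"x":0,"y":0,"z":0,"twist":0},{"x":0,"y":0,"z":0,"twist":0},{"x":0,"y":0,"z":0,"twist":0}]' -1 8;  python3 pitch.py
```

```text
t: 6.05
tool_pos: [0.4802, -0.2837, 0.2063]
orientation: [-1.179, 1.255, -1.255]
force: [-0.2, 0.5, -0.5]
opening: 0.0203
x0 0.7 y0 166.5 pitch -2.5 deg yaw -0.65 deg rms 4.22  t -43.2..24.3 n 4693
6.05 [ 0.4802 -0.2837  0.2063] [-0.2  0.5 -0.5] 0.020348700664743227
```

```bash
python3 -m inch '[{"x":0.5,"y":2,"z":0,"twist":0},{"x":0,"y":2,"z":0,"twist":0},{"x":0,"y":2,"z":0,"twist":0},{"x":0,"y":2,"z":0,"twist":0},{"x":0,"y":1,"z":0,"twist":0},{"x":0,"y":0,"z":0,"twist":0},{"x":0,"y":0,"z":0,"twist":0}]';  python3 pitch.py .12 0 w6.png
```

```text
t: 6.8
tool_pos: [0.4797, -0.2842, 0.1972]
orientation: [-1.179, 1.255, -1.256]
force: [-0.5, -1.6, -0.2]
opening: 0.0207
x0 0.4 y0 163.3 pitch -24.9 deg yaw -0.95 deg rms 4.28  t -41.9..65.6 n 6897
6.8 [ 0.4797 -0.2842  0.1972] [-0.5 -1.6 -0.2] 0.020720350409088067
```

View pics/w6.png

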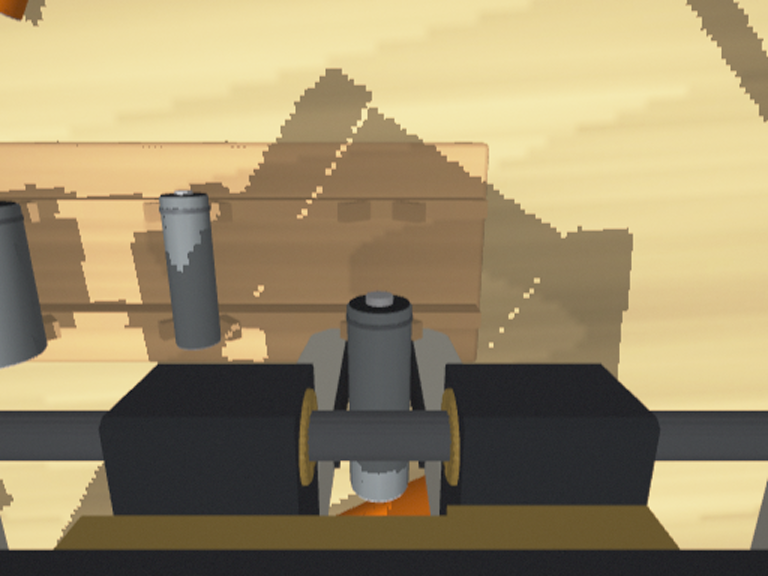

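```bash
sed -i "s/^m&=q/col=c['color'].astype(int); m\&=abs(col[...,0]-col[...,2])<22\nm\&=q/" pitch.py; python3 -m inch '[{"x":0,"y":1,"z":0,"twist":0},{"x":0,"y":1,"z":0,"twist":0},{"x":0,"y":0.5,"z":0,"twist":0},{"x":0,"y":0,"z":0,"twist":0},{"x":0,"y":0,"z":0,"twist":0}]';  python3 pitch.py .12 0 w7.png
```

```text
t: 7.35
tool_pos: [0.4797, -0.2844, 0.1947]
orientation: [-1.179, 1.255, -1.256]
force: [-3.2, -3.5, 3.4]
opening: 0.0207
x0 0.8 y0 165.3 pitch 5.9 deg yaw 0.21 deg rms 3.16  t -43.1..24.2 n 3905
7.35 [ 0.4797 -0.2844  0.1947] [-3.2 -3.5  3.4] 0.020671697561583553
```

View pics/w7.png

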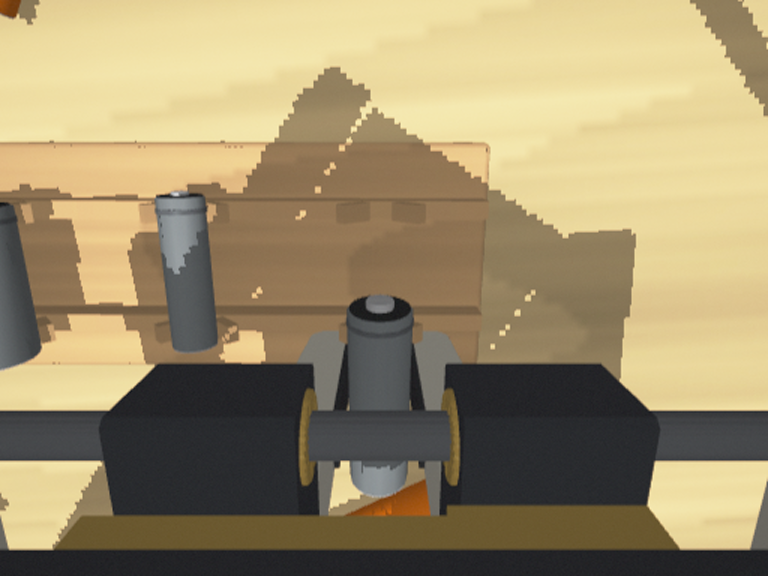

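```bash
python3 -m inch '[{"x":0,"y":0.7,"z":0,"twist":0},{"x":0,"y":0.7,"z":0,"twist":0},{"x":0,"y":0,"z":0,"twist":0},{"x":0,"y":0,"z":0,"twist":0}]';  python3 pitch.py .12 0
```

```text
t: 7.8
tool_pos: [0.4797, -0.2844, 0.1933]
orientation: [-1.179, 1.255, -1.256]
force: [-2.1, -4.6, 3.0]
opening: 0.0208
x0 0.8 y0 164.7 pitch 10.0 deg yaw 0.51 deg rms 3.19  t -43.6..23.9 n 3759
7.8 [ 0.4797 -0.2844  0.1933] [-2.1 -4.6  3. ] 0.020836504138868395
```

Run:
```python
from h import *
for n in ('scene','side'):
    c=load(n) if n=='scene' else load(n)
    P=cloud(c).reshape(-1,3)
    for x0 in (.475,.507,.535):
        m=(abs(P[:,0]-x0)<.012)&(P[:,1]>.02)&(P[:,1]<.13)
        Q=P[m]; o=np.argsort(Q[:,1]); 
        print(n,x0,[ '%d:%d-%d'%(yy,*np.percentile(Q[(Q[:,1]*1000>=yy)&(Q[:,1]*1000<yy+4)][:,2]*1000,[10,90])) for yy in range(20,130,4) if ((Q[:,1]*1000>=yy)&(Q[:,1]*1000<yy+4)).sum()>2])
```

```text
scene 0.475 ['20:-748-18', '24:-749-14', '28:-748-0', '32:-750-2', '36:-749-18', '40:-750-19', '44:-749-17', '48:-749-37', '52:-747-37', '56:-748-40', '60:-748-41', '64:-752-40', '68:-750-41', '72:-749-561', '76:-750-42', '80:-751-42', '84:-753-39', '88:-669-36', '92:-747-13', '96:-747-12', '104:-748--743', '108:-750--748', '112:-750-12', '116:-749-13', '120:-753--289', '124:-752-12']
scene 0.507 ['20:-748-344', '24:-749-345', '28:-749-345', '32:-748-342', '36:-750-18', '40:-747-18', '44:-750-17', '48:-749-36', '52:-753-36', '56:-746-37', '60:-748-36', '64:-749-37', '68:-744-565', '72:-755-36', '76:-749-38', '80:-750-37', '84:-753-37', '88:-749-36', '92:-752-12', '96:-750-12', '100:-752-21', '104:-748-51', '108:-752-51', '112:-747-45', '116:-751-37', '120:-749-46', '124:-748-40', '128:-443-14']
scene 0.535 ['20:-745-345', '24:-750-343', '28:-748-344', '32:-746-337', '36:-753-16', '40:-749-19', '44:-747-19', '48:-748-36', '52:-749-37', '56:-750-37', '60:-748-37', '64:-749-568', '68:-745-568', '72:-747-38', '76:-753-39', '80:-749-37', '84:-752-36', '88:-750-37', '92:-748--292', '96:-751-12', '100:-751--366', '104:-750-47', '108:-750-41', '112:-748-14', '116:-748--365', '120:-750--441', '124:-751-15']
side 0.475 ['20:0-2']
side 0.507 []
side 0.535 []
```

```bash
python3 -m inch '[{"x":0,"y":-15,"z":0,"twist":0},{"x":0,"y":-35,"z":0,"twist":0},{"x":0,"y":-40,"z":0,"twist":0}]' -1 15 && python3 -m inch '[{"x":0,"y":0,"z":0,"twist":-0.1494},{"x":0,"y":0,"z":0,"twist":-0.1494},{"x":0,"y":0,"z":0,"twist":-0.1494},{"x":0,"y":0,"z":0,"twist":-0.1494},{"x":0,"y":0,"z":0,"twist":-0.1494},{"x":0,"y":0,"z":0,"twist":-0.1494},{"x":0,"y":0,"z":0,"twist":-0.1494},{"x":0,"y":0,"z":0,"twist":-0.1494},{"x":0,"y":0,"z":0,"twist":-0.1494},{"x":0,"y":0,"z":0,"twist":-0.1494},{"x":0,"y":0,"z":0,"twist":-0.1494},{"x":0,"y":0,"z":0,"twist":0}]' && python3 -m inch '[{"x":4,"y":0,"z":40,"twist":0},{"x":4,"y":0,"z":40,"twist":0},{"x":4,"y":0,"z":40,"twist":0},{"x":4,"y":0,"z":40,"twist":0},{"x":4,"y":0,"z":40,"twist":0},{"x":4,"y":0,"z":40,"twist":0},{"x":4,"y":0,"z":40,"twist":0},{"x":0,"y":0,"z":0,"twist":0},{"x":0,"y":0,"z":0,"twist":0},{"x":0,"y":0,"z":0,"twist":0}]'; python3 pitch.py .12 0.17 w8.png
```

```text
t: 8.15
tool_pos: [0.479, -0.2829, 0.2826]
orientation: [-1.179, 1.259, -1.251]
force: [1.3, -0.4, 0.1]
opening: 0.0204
t: 9.35
tool_pos: [0.4797, -0.2835, 0.2833]
orientation: [-1.57, -0.01, 0.01]
force: [-0.2, 0.4, -0.2]
opening: 0.0205
t: 10.35
tool_pos: [0.5048, -0.0043, 0.2832]
orientation: [-1.571, -0.006, 0.006]
force: [0.7, -1.4, -1.5]
opening: 0.0205
x0 -0.8 y0 164.8 pitch 9.4 deg yaw 0.53 deg rms 3.35  t -42.8..24.0 n 3778
10.35 [ 0.5048 -0.0043  0.2832] [ 0.7 -1.4 -1.5] 0.020495902106420296
```

View pics/w8.png

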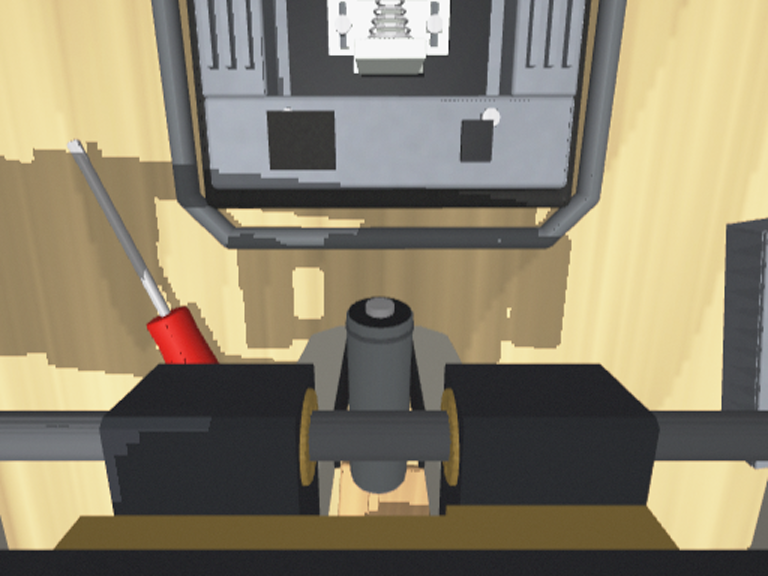

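```bash
python3 -m inch '[{"x":1.5,"y":20,"z":21,"twist":0},{"x":1,"y":25,"z":21,"twist":0},{"x":0,"y":10,"z":0,"twist":0},{"x":0,"y":0,"z":0,"twist":0},{"x":0,"y":0,"z":0,"twist":0}]'; python3 pitch.py .12 0.17 w9.png
python3 - <<'E'
from h import *
c=load('wrist');P=cloud(c)*1000; Rt=R.from_rotvec(c['O']).as_matrix(); print(Rt[:,2].round(4))
for u in (200,310): print([ '%d:%.0f,%.0f'%(v,P[v,u,1],P[v,u,2]) for v in range(120,240,4)])
E
```

```text
t: 10.9
tool_pos: [0.5072, 0.0371, 0.2286]
orientation: [-1.571, -0.007, 0.006]
force: [0.2, 0.1, -1.3]
opening: 0.0207
x0 -0.4 y0 163.9 pitch -23.9 deg yaw 0.51 deg rms 5.54  t -35.7..61.7 n 6068
10.9 [0.5072 0.0371 0.2286] [ 0.2  0.1 -1.3] 0.020671625044840252
[-8.4e-03  1.0e+00 -3.0e-04]
['120:97,10', '124:94,9', '128:92,10', '132:91,31', '136:90,35', '140:87,35', '144:85,35', '148:84,39', '152:82,39', '156:79,39', '160:77,38', '164:75,39', '168:73,39', '172:70,39', '176:68,37', '180:66,39', '184:64,39', '188:62,40', '192:59,39', '196:56,36', '200:53,36', '204:51,35', '208:42,18', '212:33,-1', '216:30,-1', '220:27,-2', '224:27,8', '228:27,13', '232:24,14', '236:22,15']
['120:97,10', '124:95,9', '128:92,8', '132:92,31', '136:90,35', '140:88,36', '144:86,36', '148:83,34', '152:81,35', '156:79,36', '160:77,35', '164:75,36', '168:72,34', '172:70,35', '176:68,36', '180:66,35', '184:63,35', '188:61,35', '192:58,35', '196:56,35', '200:54,35', '204:50,32', '208:42,16', '212:34,-1', '216:31,-0', '220:27,-1', '224:28,9', '228:27,13', '232:25,14', '236:22,15']
```

View pics/w9.png

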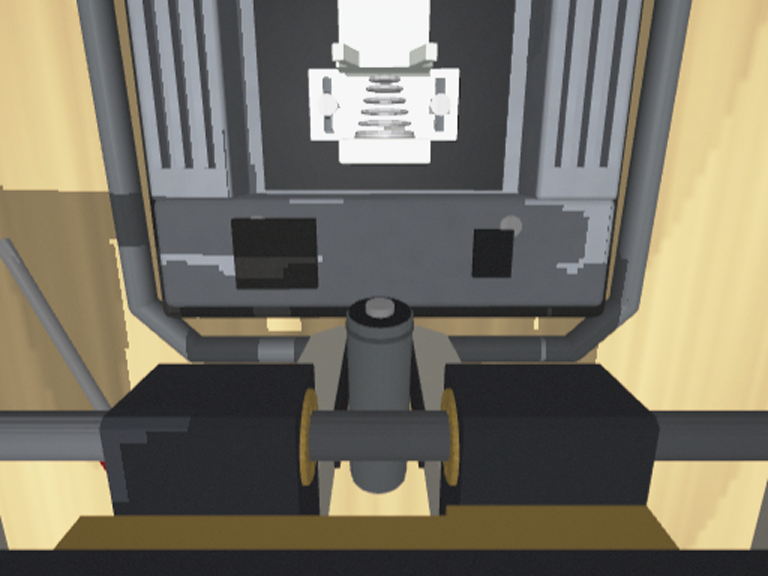

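```bash
sed -i "s/^Q=q\[m\]/m\&=q[...,1]<.170-.45*q[...,2]\nQ=q[m]/" pitch.py; python3 -m inch '[{"x":0.5,"y":6,"z":1,"twist":0},{"x":0,"y":6,"z":1,"twist":0},{"x":0,"y":3,"z":0,"twist":0},{"x":0,"y":2,"z":0,"twist":0},{"x":0,"y":0,"z":0,"twist":0},{"x":0,"y":0,"z":0,"twist":0}]' -1 8; python3 pitch.py .12 0.17 w10.png
```

```text
t: 11.55
tool_pos: [0.5075, 0.0403, 0.2111]
orientation: [-1.571, -0.008, 0.008]
force: [0.8, 0.6, -0.7]
opening: 0.0206
x0 -0.8 y0 164.9 pitch 9.2 deg yaw 0.50 deg rms 3.05  t -42.9..24.0 n 3498
11.55 [0.5075 0.0403 0.2111] [ 0.8  0.6 -0.7] 0.02064301595877164
```

```bash
python3 -m inch '[{"x":0,"y":1,"z":-0.5,"twist":0},{"x":0,"y":1,"z":0,"twist":0},{"x":0,"y":0.5,"z":0,"twist":0},{"x":0,"y":0,"z":0,"twist":0}]'; python3 pitch.py .12 0.17 w11.png
```

```text
t: 12.0
tool_pos: [0.5074, 0.0397, 0.2085]
orientation: [-1.571, -0.008, 0.008]
force: [0.7, 0.2, -0.9]
opening: 0.0205
x0 -0.8 y0 164.8 pitch 9.3 deg yaw 0.52 deg rms 3.00  t -43.1..24.0 n 3498
12.0 [0.5074 0.0397 0.2085] [ 0.7  0.2 -0.9] 0.020486500212137285
```

```bash
python3 -m inch '[{"x":0,"y":0.8,"z":0,"twist":0},{"x":0,"y":0.7,"z":0,"twist":0},{"x":0,"y":0,"z":0,"twist":0}]'; python3 pitch.py .12 0.17 w11.png
```

```text
t: 12.35
tool_pos: [0.5076, 0.0397, 0.2074]
orientation: [-1.571, -0.008, 0.007]
force: [-0.9, -0.3, 1.6]
opening: 0.0209
x0 -0.8 y0 164.7 pitch 10.9 deg yaw 0.25 deg rms 3.05  t -42.9..24.1 n 3458
12.35 [0.5076 0.0397 0.2074] [-0.9 -0.3  1.6] 0.02089867098597358
```

View pics/w11.png

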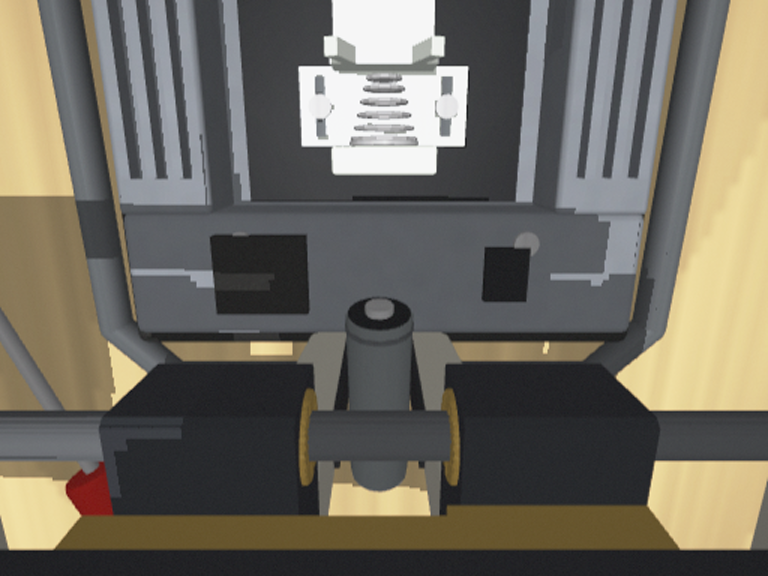

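```bash
python3 -m inch '[{"x":0,"y":0.5,"z":0.5,"twist":0},{"x":0,"y":0.5,"z":0.5,"twist":0},{"x":0,"y":0,"z":0,"twist":0}]'; python3 pitch.py .12 0.17
```

```text
t: 12.7
tool_pos: [0.5077, 0.0403, 0.2065]
orientation: [-1.572, -0.008, 0.007]
force: [-1.1, -4.8, 4.9]
opening: 0.0204
x0 -0.8 y0 164.3 pitch 12.8 deg yaw 0.08 deg rms 3.15  t -43.5..23.6 n 3428
12.7 [0.5077 0.0403 0.2065] [-1.1 -4.8  4.9] 0.020410695948854318
```

Run:
```python
from h import *
c=load('scene');P=cloud(c)
Q=P.reshape(-1,3)
for y0 in range(250,400,8):
    s=''
    for x0 in range(420,600,15):
        m=(abs(Q[:,0]*1000-x0)<7.5)&(abs(Q[:,1]*1000-y0)<4)&(Q[:,2]>-.02)&(Q[:,2]<.2)
        s+='%4s'%('%d'%np.percentile(Q[m,2]*1000,90) if m.sum()>1 else '.')
    print(y0,s)
```

```text
250   36  36  42  44  44  43  45  44  43  43  42  36
258    .  38  41  42  43  44  44  40  41  42  39  37
266    .  38  42  44  43  41  41  44  44  44  39  38
274   36  38  40  44  43  42  43  43  44  44  39  37
282   20  18  21  19  19  21  19  20  20  21  20  18
290   17  17  19  18  17   2   .  15  18  18  18  18
298    1   2   2   1   2   3   2   1   2   2   2   1
306    1   1   3   2   2   0   2   2   1   2   2   2
314    2   2   2   0   1   1   1   1   1   2   1   2
322    1   2   0   1   1   2   1   1   1   2   1   2
330    2   3   2   2   2   1   1   1   3   2   2   1
338    2   1   1   2   2   2   2   1   2   2   1   1
346    0   2   1   2   2   1   3   2   1   1   1   2
354    1   1   2   2   1   1   1   1   2   2   2   2
362    2   2   3   1   2   2   1   1   2   1   2   1
370    1   1   2   2   1   3   1   2   1   1   2   1
378    1   2   2   1   1   2   1   2   1   .   .   .
386    5   2   3   1   2   3   2   .   .   .   .   .
394   27   2   1   2   1   0   .   .   .   .   .   .
```

```bash
python3 -m inch '[{"x":0,"y":0.6,"z":0,"twist":0},{"x":0,"y":0.6,"z":0,"twist":0},{"x":0,"y":0,"z":0,"twist":0}]'; python3 pitch.py .12 0.2 w12.png
```

```text
t: 13.05
tool_pos: [0.5077, 0.0405, 0.2052]
orientation: [-1.571, -0.008, 0.007]
force: [0.3, -5.4, 4.7]
opening: 0.0206
x0 -0.8 y0 163.5 pitch 16.3 deg yaw 0.08 deg rms 3.32  t -44.2..23.1 n 3338
13.05 [0.5077 0.0405 0.2052] [ 0.3 -5.4  4.7] 0.020590691463282136
```

View pics/w12.png

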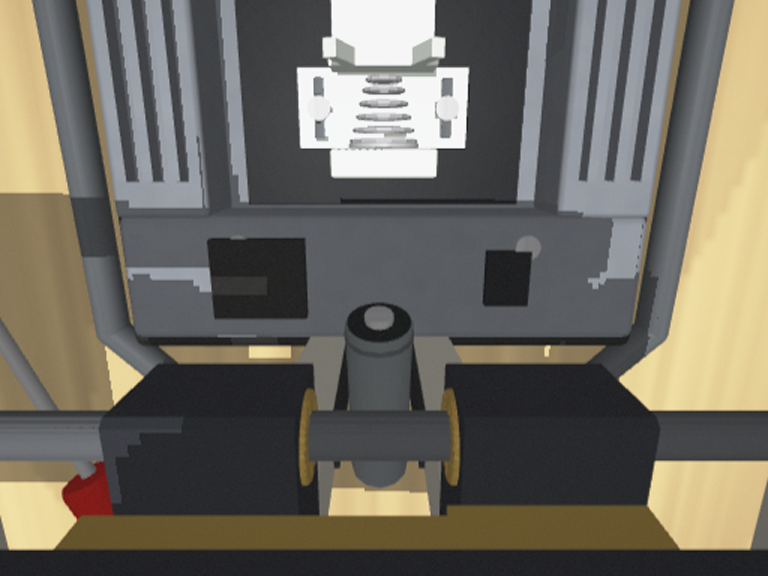

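```bash
python3 -m inch '[{"x":0,"y":0.5,"z":0,"twist":0},{"x":0,"y":0.4,"z":0,"twist":0},{"x":0,"y":0,"z":0,"twist":0}]'; python3 pitch.py .12 0.2
```

```text
t: 13.4
tool_pos: [0.5077, 0.0406, 0.2044]
orientation: [-1.571, -0.008, 0.007]
force: [-0.6, -4.7, 5.9]
opening: 0.0207
x0 -0.8 y0 162.9 pitch 18.4 deg yaw -0.05 deg rms 3.37  t -44.9..22.6 n 3248
13.4 [0.5077 0.0406 0.2044] [-0.6 -4.7  5.9] 0.020705769842549644
```

```bash
python3 -m inch '[{"x":0,"y":0.5,"z":0,"twist":0},{"x":0,"y":0.4,"z":0,"twist":0},{"x":0,"y":0,"z":0,"twist":0}]'; python3 pitch.py .12 0.2; python3 -m inch '[{"x":0,"y":-15,"z":0,"twist":0},{"x":0,"y":-30,"z":0,"twist":0},{"x":0,"y":-30,"z":0,"twist":0},{"x":0,"y":0,"z":0,"twist":0},{"x":0,"y":0,"z":0,"twist":0}]' -1 40;  python3 pitch.py .12 0.3 w13.png
```

```text
t: 13.75
tool_pos: [0.5078, 0.0406, 0.2043]
orientation: [-1.571, -0.008, 0.007]
force: [-5.2, -4.7, 14.6]
opening: 0.0204
x0 -0.8 y0 162.9 pitch 18.5 deg yaw 0.11 deg rms 3.34  t -44.7..22.6 n 3245
13.75 [0.5078 0.0406 0.2043] [-5.2 -4.7 14.6] 0.02035757669845391
t: 14.3
tool_pos: [0.5077, 0.0411, 0.2789]
orientation: [-1.57, -0.009, 0.007]
force: [-0.2, -0.5, -1.1]
opening: 0.0201
x0 -0.7 y0 162.9 pitch 17.9 deg yaw 0.16 deg rms 3.52  t -44.3..22.6 n 3253
14.3 [0.5077 0.0411 0.2789] [-0.2 -0.5 -1.1] 0.020101190211704093
```

View pics/w13.png

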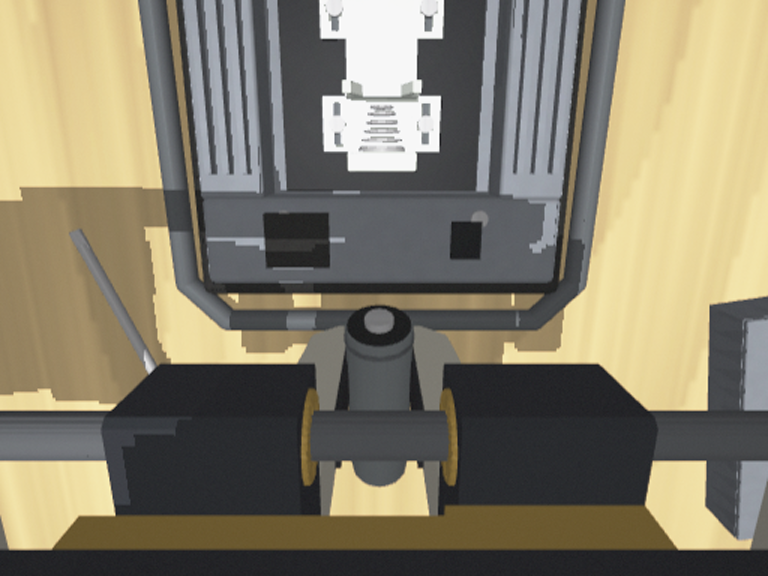

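```bash
python3 -m inch '[{"x":0.3,"y":0,"z":35,"twist":0},{"x":0.3,"y":0,"z":35,"twist":0},{"x":0.4,"y":10,"z":35,"twist":0},{"x":0,"y":10,"z":34,"twist":0},{"x":0,"y":0,"z":0,"twist":0},{"x":0,"y":0,"z":0,"twist":0},{"x":0,"y":0,"z":0,"twist":0},{"x":0,"y":0,"z":0,"twist":0}]'; python3 pitch.py .12 0.3 w14.png
```

```text
t: 15.15
tool_pos: [0.5072, 0.1789, 0.258]
orientation: [-1.571, -0.007, 0.007]
force: [0.3, 0.6, -0.3]
opening: 0.02
x0 -0.8 y0 163.0 pitch 18.0 deg yaw 0.13 deg rms 3.59  t -45.5..22.6 n 3312
15.15 [0.5072 0.1789 0.258 ] [ 0.3  0.6 -0.3] 0.019954842538268673
```

View pics/w14.png

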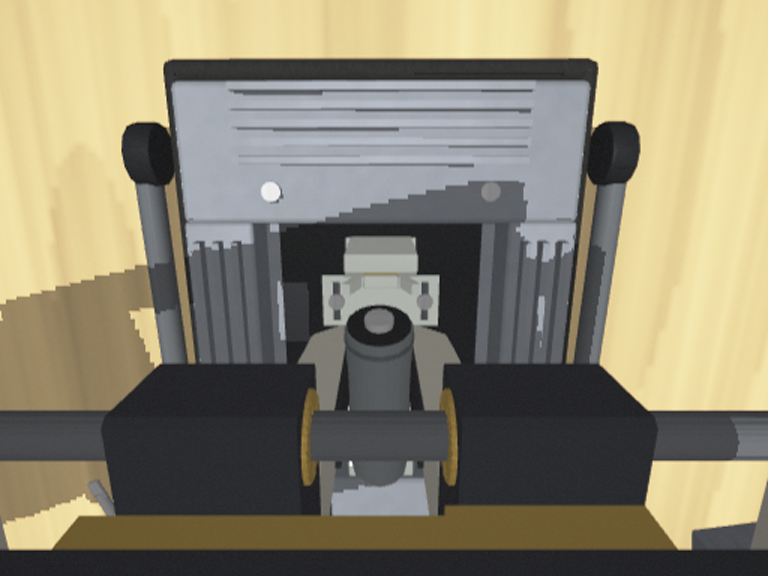

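Run:
```python
from h import *
c=load('wrist'); P=cloud(c)*1000; T=c['T']*1000; Rt=R.from_rotvec(c['O']).as_matrix(); q=(P-T)@Rt
print(Rt[:,2].round(4))
m=(P[...,2]>46)&(P[...,2]<58)&(abs(q[...,0])<25)&(P[...,1]>190)&(P[...,1]<225)
v,u=np.where(m)
for vv in sorted(set(v)):
    us=u[v==vv]; print(vv,us.min(),us.max(),'tool x %.1f %.1f'%(q[vv,us.min(),0],q[vv,us.max(),0]),'y %.1f z %.1f'%(np.median(P[vv,us,1]),np.median(P[vv,us,2])))
```

```text
[-8.7e-03  1.0e+00 -2.0e-04]
168 231 277 tool x -14.2 14.2 y 210.3 z 47.2
169 230 277 tool x -14.5 13.9 y 210.4 z 50.3
170 229 278 tool x -15.2 14.5 y 210.0 z 51.6
171 229 278 tool x -15.1 14.4 y 209.5 z 51.9
172 229 278 tool x -15.1 14.5 y 208.9 z 51.9
173 229 278 tool x -15.2 14.5 y 208.3 z 52.0
174 229 278 tool x -15.1 14.4 y 207.6 z 51.9
175 229 278 tool x -15.1 14.5 y 207.0 z 51.9
176 229 278 tool x -15.2 14.5 y 206.4 z 51.7
177 229 278 tool x -15.2 14.6 y 205.8 z 52.1
178 229 278 tool x -15.1 14.5 y 205.1 z 52.0
179 229 278 tool x -15.2 14.6 y 204.5 z 51.8
180 229 278 tool x -15.3 14.5 y 203.9 z 51.8
181 230 277 tool x -14.6 13.9 y 203.2 z 51.8
182 231 276 tool x -14.0 13.5 y 202.5 z 51.1
183 243 264 tool x -6.8 6.2 y 201.0 z 48.0
184 243 264 tool x -6.7 6.1 y 201.2 z 51.3
185 243 264 tool x -6.7 6.1 y 200.7 z 51.7
186 243 264 tool x -6.7 6.1 y 200.1 z 51.8
187 243 264 tool x -6.7 6.1 y 199.6 z 52.1
188 243 264 tool x -6.7 6.1 y 198.8 z 51.7
189 243 264 tool x -6.7 6.1 y 198.3 z 52.3
190 243 264 tool x -6.7 6.1 y 197.6 z 51.8
191 243 264 tool x -6.8 6.1 y 196.9 z 51.7
192 243 264 tool x -6.7 6.1 y 196.3 z 51.9
```

```bash
python3 -m inch '[{"x":0.4,"y":10,"z":0,"twist":0},{"x":0,"y":12,"z":0,"twist":0},{"x":0,"y":6,"z":0,"twist":0},{"x":0,"y":4,"z":0,"twist":0},{"x":0,"y":3,"z":0,"twist":0},{"x":0,"y":2,"z":0,"twist":0},{"x":0,"y":0,"z":0,"twist":0},{"x":0,"y":0,"z":0,"twist":0}]'; python3 pitch.py .12 0.3 w15.png
python3 - <<'E'
from h import *
c=grab('side'); save(c,'side15.png',(165,110,295,215),6)
c=grab('scene'); save(c,'scene15.png',(240,160,350,240),7)
E
```

```text
t: 16.0
tool_pos: [0.5076, 0.1798, 0.2214]
orientation: [-1.571, -0.008, 0.007]
force: [0.1, 0.3, -1.1]
opening: 0.02
x0 -0.8 y0 163.0 pitch 18.2 deg yaw 0.15 deg rms 3.65  t -45.4..22.7 n 3415
16.0 [0.5076 0.1798 0.2214] [ 0.1  0.3 -1.1] 0.020026595027803656
```

View pics/w15.png

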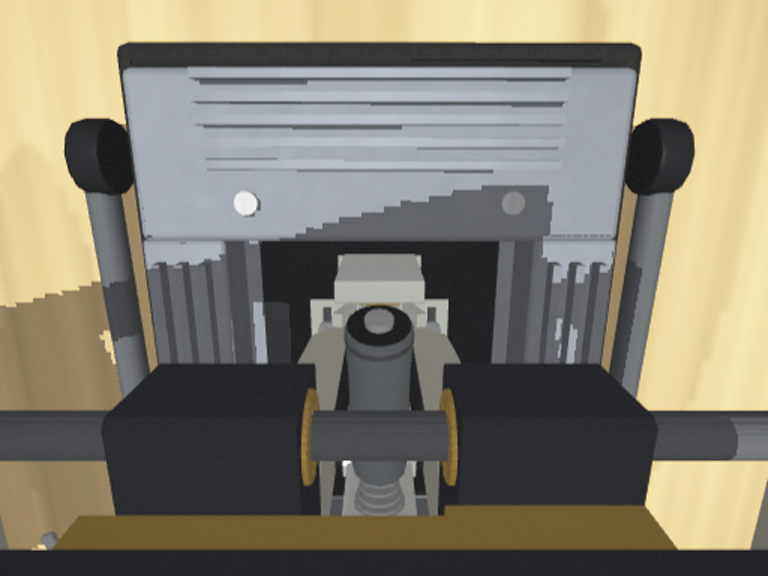

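View pics/side15.png

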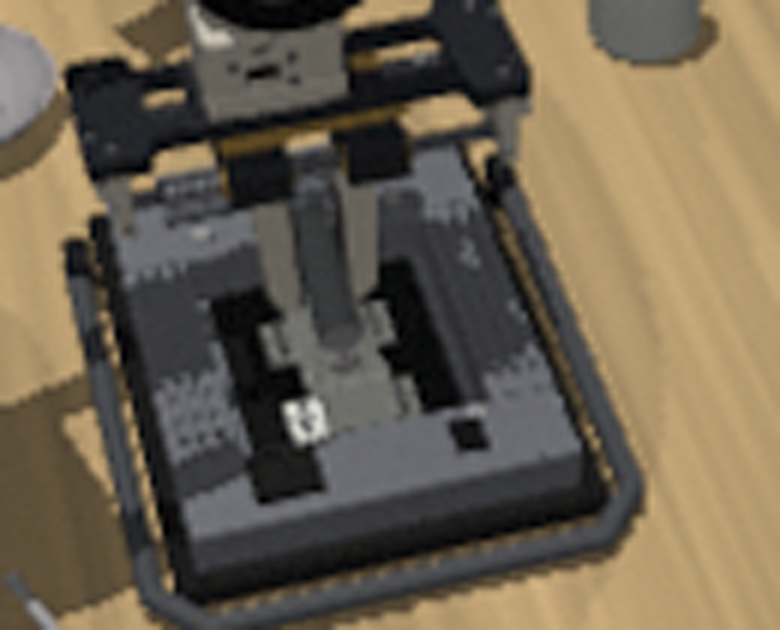

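View pics/scene15.png

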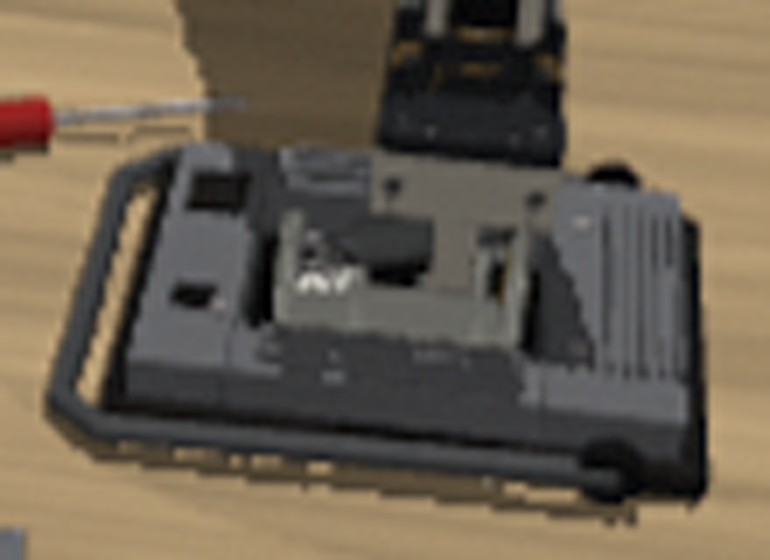

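```bash
python3 -m inch '[{"x":0,"y":0,"z":-3,"twist":0},{"x":0,"y":0,"z":-2,"twist":0},{"x":0,"y":0,"z":0,"twist":0}]';  python3 -m inch '[{"x":0,"y":0,"z":-1,"twist":0},{"x":0,"y":0,"z":-0.5,"twist":0},{"x":0,"y":0,"z":0,"twist":0}]'; python3 -m inch '[{"x":0,"y":0,"z":-1,"twist":0},{"x":0,"y":0,"z":-0.5,"twist":0},{"x":0,"y":0,"z":0,"twist":0}]'
```

```text
t: 16.45
tool_pos: [0.5076, 0.1744, 0.2212]
orientation: [-1.571, -0.008, 0.007]
force: [0.6, -0.4, -1.6]
opening: 0.0199
t: 16.75
tool_pos: [0.5075, 0.1732, 0.2211]
orientation: [-1.571, -0.008, 0.008]
force: [-1.1, -0.2, -1.3]
opening: 0.0199
t: 17.05
tool_pos: [0.5076, 0.1719, 0.2212]
orientation: [-1.57, -0.008, 0.008]
force: [-0.5, 1.0, 0.1]
opening: 0.0199
```

```bash
python3 -m inch '[{"x":0,"y":0,"z":-1,"twist":0},{"x":0,"y":0,"z":-1,"twist":0},{"x":0,"y":0,"z":0,"twist":0},{"x":0,"y":0,"z":0,"twist":0}]';  python3 -m inch '[{"x":0,"y":0,"z":-1,"twist":0},{"x":0,"y":0,"z":0,"twist":0},{"x":0,"y":0,"z":0,"twist":0}]'; python3 pitch.py .12 0.3 w16.png
```

```text
t: 17.45
tool_pos: [0.5076, 0.17, 0.2213]
orientation: [-1.57, -0.008, 0.008]
force: [-0.7, 4.1, -0.4]
opening: 0.02
t: 17.75
tool_pos: [0.5076, 0.1692, 0.2214]
orientation: [-1.57, -0.008, 0.008]
force: [-0.9, 7.3, 1.0]
opening: 0.02
x0 -0.8 y0 163.0 pitch 19.1 deg yaw 0.01 deg rms 3.50  t -59.7..22.7 n 3878
17.75 [0.5076 0.1692 0.2214] [-0.9  7.3  1. ] 0.020024197042683337
```

```bash
python3 -m inch '[{"x":0,"y":1.5,"z":0,"twist":0},{"x":0,"y":1.5,"z":0,"twist":0},{"x":0,"y":0,"z":0,"twist":0}]';  python3 -m inch '[{"x":0,"y":1.5,"z":0,"twist":0},{"x":0,"y":1.5,"z":0,"twist":0},{"x":0,"y":0,"z":0,"twist":0}]'; python3 pitch.py .12 0.3 w17.png
```

```text
t: 18.1
tool_pos: [0.508, 0.1695, 0.2191]
orientation: [-1.569, -0.009, 0.007]
force: [-1.4, 7.6, 6.5]
opening: 0.0201
t: 18.4
tool_pos: [0.5084, 0.1697, 0.2166]
orientation: [-1.569, -0.01, 0.006]
force: [-1.2, 8.2, 7.7]
opening: 0.02
x0 -0.8 y0 163.0 pitch 16.3 deg yaw 0.08 deg rms 3.44  t -60.6..22.6 n 4080
18.4 [0.5084 0.1697 0.2166] [-1.2  8.2  7.7] 0.020029809871879373
```

View pics/w17.png

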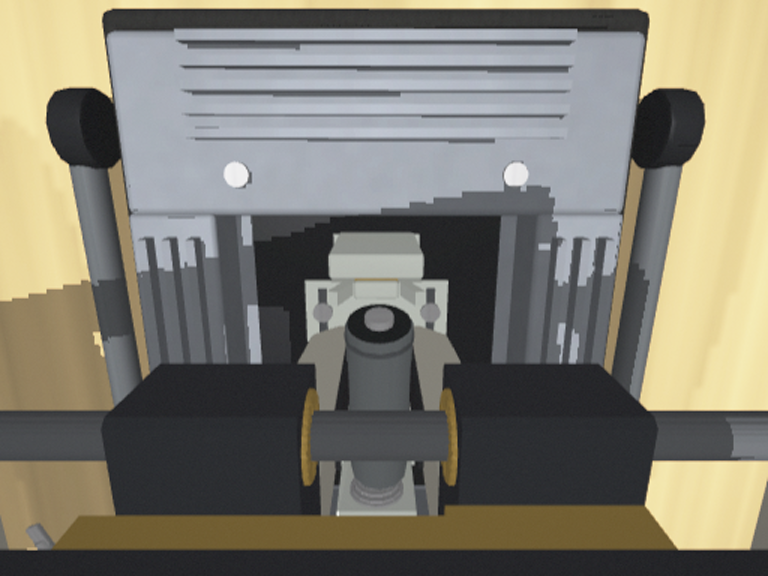

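```bash
python3 -m inch '[{"x":-0.3,"y":1.5,"z":-0.4,"twist":0},{"x":0,"y":1.5,"z":0,"twist":0},{"x":0,"y":0,"z":0,"twist":0}]';  python3 -m inch '[{"x":-0.2,"y":1.5,"z":-0.3,"twist":0},{"x":0,"y":1.5,"z":0,"twist":0},{"x":0,"y":0,"z":0,"twist":0}]'; python3 pitch.py .12 0.3 w18.png
```

```text
t: 18.75
tool_pos: [0.5084, 0.1695, 0.214]
orientation: [-1.568, -0.011, 0.005]
force: [0.9, 9.6, 6.0]
opening: 0.0205
t: 19.05
tool_pos: [0.5083, 0.1693, 0.211]
orientation: [-1.568, -0.011, 0.005]
force: [0.3, 10.2, 6.7]
opening: 0.0198
x0 -0.8 y0 162.8 pitch 11.9 deg yaw 0.29 deg rms 3.26  t -59.1..23.6 n 4165
19.05 [0.5083 0.1693 0.211 ] [ 0.3 10.2  6.7] 0.01981042987043821
```

```bash
python3 -m inch '[{"x":-0.3,"y":0,"z":-1,"twist":0},{"x":0,"y":0,"z":-0.8,"twist":0},{"x":0,"y":0,"z":0,"twist":0}]'; python3 pitch.py .12 0.2 w18.png
python3 - <<'E'
from h import *
c=load('wrist'); save(c,'w18c.png',(200,145,310,260),6)
P=cloud(c)*1000
for v in range(158,225,2): print(v,[ '%.1f,%.1f'%tuple(P[v,u,1:]) for u in (246,253,258)])
E
```

```text
t: 19.4
tool_pos: [0.5082, 0.1677, 0.2113]
orientation: [-1.567, -0.012, 0.004]
force: [0.6, 12.2, 7.1]
opening: 0.0204
x0 -0.8 y0 162.8 pitch 12.1 deg yaw 0.21 deg rms 3.22  t -57.5..23.5 n 4176
19.4 [0.5082 0.1677 0.2113] [ 0.6 12.2  7.1] 0.020357592758748575
158 ['210.3,24.7', '210.4,24.8', '210.2,24.1']
160 ['210.3,31.0', '210.5,31.7', '210.3,30.6']
162 ['210.3,36.5', '210.5,37.2', '210.3,36.2']
164 ['210.3,41.4', '210.3,41.7', '210.4,41.7']
166 ['210.4,47.1', '210.3,46.6', '210.3,46.5']
168 ['210.4,51.9', '210.4,51.4', '210.2,50.4']
170 ['209.5,51.9', '209.2,50.5', '209.6,52.0']
172 ['208.7,52.5', '208.5,51.3', '208.6,51.7']
174 ['207.4,50.5', '207.6,51.5', '207.7,51.6']
176 ['206.8,52.3', '206.9,52.6', '206.7,51.3']
178 ['205.9,52.2', '205.9,52.0', '205.6,50.9']
180 ['204.9,52.0', '204.9,51.7', '204.8,51.4']
182 ['203.7,50.9', '203.9,51.5', '204.0,51.9']
184 ['203.2,52.6', '203.0,51.7', '203.2,52.3']
186 ['201.1,48.2', '201.0,47.7', '201.2,48.4']
188 ['201.0,51.3', '201.2,52.1', '201.2,51.8']
190 ['200.2,51.8', '200.2,51.7', '200.0,51.0']
192 ['199.2,51.6', '199.3,51.9', '199.2,51.6']
194 ['198.1,51.4', '198.2,51.5', '198.2,51.3']
196 ['197.2,51.6', '197.3,51.7', '197.3,51.5']
198 ['196.6,52.8', '196.2,51.1', '196.2,51.3']
200 ['182.5,10.6', '182.7,11.2', '183.2,12.6']
202 ['192.5,45.8', '194.1,50.8', '192.3,45.1']
204 ['193.4,51.7', '194.1,53.6', '194.0,53.3']
206 ['193.4,54.6', '193.5,54.9', '193.1,53.6']
208 ['192.9,55.8', '192.9,55.9', '192.7,55.1']
210 ['192.5,57.7', '192.5,57.3', '192.8,58.3']
212 ['191.6,57.7', '191.4,57.1', '191.5,57.3']
214 ['190.4,56.9', '191.1,58.8', '190.6,57.3']
216 ['190.4,59.5', '190.1,58.6', '189.9,57.9']
218 ['189.8,60.5', '189.5,59.5', '190.0,60.8']
220 ['nan,nan', '189.4,61.7', '188.9,60.4']
222 ['189.0,63.1', '189.2,63.7', '188.7,62.3']
224 ['188.2,63.5', 'nan,nan', '188.0,62.9']
```

View pics/w18c.png

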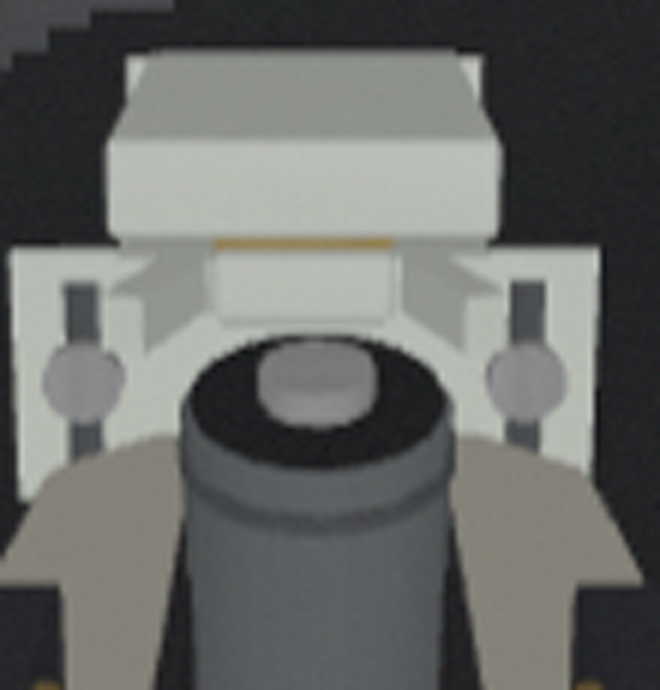

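```bash
python3 -m inch '[{"x":-0.3,"y":1.5,"z":0,"twist":0},{"x":0,"y":1.5,"z":0,"twist":0},{"x":0,"y":0,"z":0,"twist":0}]'
cat > nub.py <<'E'
from h import *
c=load('wrist');P=cloud(c)*1000
v,u=np.mgrid[:384,:512]
m=(u>246)&(u<260)
lip=m&(P[...,1]>195)&(P[...,1]<203)&(P[...,2]>50.5)&(P[...,2]<54)&(v<204)
cl=m&(v>196)&(P[...,2]>33)&(P[...,1]<196)&(P[...,1]>188)
print('lip y min',np.nanpercentile(P[lip][:,1],[0,2,5]),'cell front',np.nanpercentile(P[cl][:,1],[95,98,100]) if cl.any() else None,' z there',np.nanmedian(P[cl][P[cl][:,1]>np.nanpercentile(P[cl][:,1],90)][:,2]) if cl.any() else None)
E
python3 pitch.py .12 0.2 w19.png; python3 nub.py
```

```text
t: 19.75
tool_pos: [0.508, 0.1678, 0.2083]
orientation: [-1.567, -0.012, 0.004]
force: [0.7, 11.1, 7.4]
opening: 0.0199
x0 -0.8 y0 162.7 pitch 8.6 deg yaw 0.18 deg rms 3.26  t -57.0..24.3 n 4370
19.75 [0.508  0.1678 0.2083] [ 0.7 11.1  7.4] 0.019933926185750822
lip y min [195.09100938 196.1716462  196.50036252] cell front [195.13825355 195.66075184 195.99986144]  z there 122.94135282413731
```

```bash
python3 -m inch '[{"x":-0.3,"y":0,"z":-1,"twist":0},{"x":0,"y":0,"z":-0.5,"twist":0},{"x":0,"y":0,"z":0,"twist":0}]' -1 60; sed -i "s/cl=m&/cl=m\&(P[...,2]<58)\&/; s/(P\[...,1\]<196)/(P[...,1]<199)/" nub.py
python3 pitch.py .12 0.2 w20.png; python3 nub.py;  python3 - <<'E'
from h import *
c=load('wrist'); save(c,'w20c.png',(200,145,310,260),6)
P=cloud(c)*1000
for v in range(190,225,2): print(v,[ '%.1f,%.1f'%tuple(P[v,u,1:]) for u in (246,253,258)])
E
```

```text
t: 20.1
tool_pos: [0.5079, 0.1665, 0.2087]
orientation: [-1.567, -0.013, 0.003]
force: [1.5, 13.5, 7.1]
opening: 0.0198
x0 -0.8 y0 162.7 pitch 9.1 deg yaw 0.11 deg rms 3.28  t -55.6..24.3 n 4289
20.1 [0.5079 0.1665 0.2087] [ 1.5 13.5  7.1] 0.01978169548621731
lip y min [195.76025352 195.89970993 196.390969  ] cell front [196.30116955 196.63963119 196.82371257]  z there 51.47064956434616
190 ['200.0,52.7', '200.0,52.3', '199.8,51.8']
192 ['199.0,52.2', '199.0,52.3', '199.0,52.2']
194 ['198.0,52.1', '197.7,51.0', '197.9,51.7']
196 ['197.0,51.9', '197.3,52.8', '197.0,51.6']
198 ['195.6,50.3', '195.9,51.2', '183.9,11.7']
200 ['191.9,41.5', '193.9,48.0', '193.9,47.9']
202 ['193.7,50.4', '193.4,49.5', '193.4,49.2']
204 ['193.0,51.1', '193.5,52.8', '193.3,51.9']
206 ['192.7,53.1', '192.8,53.4', '192.9,53.6']
208 ['191.8,53.5', '192.3,54.8', '192.2,54.3']
210 ['190.7,53.1', '191.2,54.2', '190.8,53.1']
212 ['190.4,54.8', '190.3,54.3', '189.8,53.1']
214 ['189.9,56.0', '190.0,56.3', '190.0,56.2']
216 ['189.5,57.4', '189.6,57.8', '189.4,57.0']
218 ['189.0,58.5', '189.1,58.9', '189.4,59.5']
220 ['188.0,58.4', '188.6,60.0', '188.8,60.5']
222 ['187.0,58.4', '187.8,60.2', '187.8,60.1']
224 ['186.7,60.0', '187.1,60.7', '186.9,60.3']
```

View pics/w20c.png

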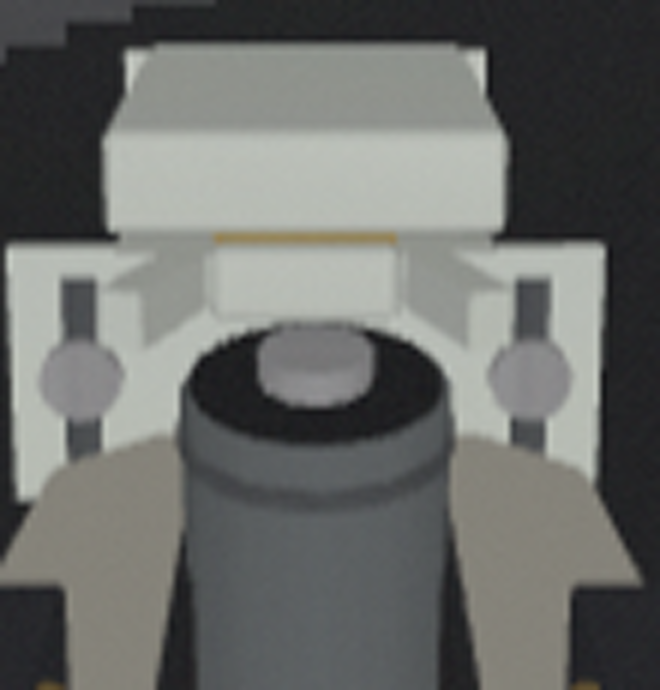

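```bash
python3 -m inch '[{"x":-0.3,"y":1.5,"z":0,"twist":0},{"x":0,"y":1.5,"z":0,"twist":0},{"x":0,"y":0,"z":0,"twist":0}]'
cat > nub.py <<'E'
from h import *
c=load('wrist'); P=cloud(c)*1000
for v in range(192,212,2): print(v,[ '%.1f,%.1f'%tuple(P[v,u,1:]) for u in (246,250,253,258)])
E
python3 pitch.py .12 0.15 w21.png; python3 nub.py
```

```text
t: 20.45
tool_pos: [0.5076, 0.1667, 0.2058]
orientation: [-1.566, -0.013, 0.003]
force: [1.6, 14.6, 8.4]
opening: 0.0198
x0 -0.7 y0 162.9 pitch 7.4 deg yaw 0.28 deg rms 3.33  t -55.7..32.0 n 4672
20.45 [0.5076 0.1667 0.2058] [ 1.6 14.6  8.4] 0.019813797367494737
192 ['200.0,52.4', '200.0,52.3', '200.0,52.3', '199.8,51.6']
194 ['198.9,51.6', '199.3,53.2', '199.1,52.3', '199.0,52.0']
196 ['198.0,51.8', '197.8,51.1', '198.2,52.4', '198.0,51.6']
198 ['197.4,52.8', '197.2,52.2', '197.3,52.3', '196.9,51.0']
200 ['196.1,51.5', '196.3,52.1', '196.2,51.8', '196.2,51.6']
202 ['193.3,45.9', '193.6,46.5', '193.8,47.2', '193.5,46.3']
204 ['193.7,50.0', '193.7,49.9', '193.8,50.1', '193.3,48.5']
206 ['193.0,50.6', '193.0,50.5', '192.9,50.3', '192.7,49.6']
208 ['192.0,50.6', '192.4,51.7', '192.3,51.2', '192.2,50.9']
210 ['190.9,50.2', '191.3,51.3', '191.3,51.3', '191.5,51.8']
```

```bash
python3 -m inch '[{"x":-0.3,"y":1.5,"z":0.2,"twist":0},{"x":0,"y":1.5,"z":0.2,"twist":0},{"x":0,"y":0,"z":0,"twist":0}]'; python3 pitch.py .12 0.1 w22.png; python3 nub.py
```

```text
t: 20.8
tool_pos: [0.5073, 0.167, 0.2027]
orientation: [-1.567, -0.013, 0.004]
force: [1.0, 13.4, 8.2]
opening: 0.02
x0 -0.7 y0 163.0 pitch 6.0 deg yaw 0.15 deg rms 2.88  t -55.9..43.0 n 5412
20.8 [0.5073 0.167  0.2027] [ 1.  13.4  8.2] 0.02003343941517858
192 ['201.0,51.8', '200.9,51.3', '201.0,51.6', '201.1,51.8']
194 ['200.0,51.2', '200.5,52.8', '200.2,51.9', '200.1,51.6']
196 ['199.1,51.5', '199.4,52.3', '199.6,52.8', '199.3,51.7']
198 ['198.3,51.6', '198.5,52.3', '198.5,52.1', '198.5,52.3']
200 ['197.8,53.0', '197.3,51.3', '197.6,52.1', '197.4,51.6']
202 ['196.5,51.8', '196.5,51.7', '196.7,52.3', '196.4,51.4']
204 ['193.8,46.3', '193.8,46.1', '193.9,46.5', '194.1,47.1']
206 ['193.5,48.3', '193.5,48.1', '193.7,48.8', '193.0,46.6']
208 ['192.2,47.1', '192.4,47.6', '192.8,48.8', '192.2,47.0']
210 ['191.1,46.7', '191.6,48.0', '191.3,47.2', '191.4,47.4']
```

```bash
python3 -m inch '[{"x":-0.2,"y":1,"z":0.1,"twist":0},{"x":0,"y":1,"z":0.1,"twist":0},{"x":0,"y":0,"z":0,"twist":0}]'; sed -i "s/m&=q\[...,1\]<.170-.45\*q\[...,2\]/m\&=(q[...,1]<.170-.45*q[...,2])\&(q[...,2]<.022)\&(q[...,2]>-.040)/" pitch.py;  python3 pitch.py .12 0.1 w23.png; python3 nub.py
```

```text
t: 21.15
tool_pos: [0.5074, 0.1672, 0.2014]
orientation: [-1.567, -0.013, 0.003]
force: [0.7, 12.5, 12.8]
opening: 0.0197
x0 -0.8 y0 162.2 pitch 5.8 deg yaw 0.06 deg rms 3.12  t -39.1..22.8 n 3197
21.15 [0.5074 0.1672 0.2014] [ 0.7 12.5 12.8] 0.019739196714616
192 ['201.5,51.7', '201.7,52.3', '201.5,51.7', '201.5,51.6']
194 ['200.7,51.9', '200.6,51.5', '200.8,52.1', '200.5,51.0']
196 ['199.7,51.8', '199.6,51.1', '199.9,52.2', '200.0,52.5']
198 ['199.0,52.2', '199.5,53.7', '199.2,52.8', '198.8,51.4']
200 ['198.1,52.3', '198.0,52.0', '198.0,51.7', '197.5,50.1']
202 ['197.1,51.8', '197.0,51.6', '197.2,52.2', '197.3,52.3']
204 ['195.9,50.9', '196.3,52.3', '195.9,50.8', '196.1,51.5']
206 ['193.2,45.6', '193.4,46.0', 'nan,nan', '193.3,45.7']
208 ['191.7,44.1', '192.3,45.6', '192.6,46.7', '192.0,44.8']
210 ['191.9,47.3', '191.6,46.3', '191.3,45.6', '191.8,46.9']
```

```bash
python3 -m inch '[{"x":0,"y":1,"z":0,"twist":0},{"x":0,"y":0.5,"z":0,"twist":0},{"x":0,"y":0,"z":0,"twist":0}]';  python3 pitch.py .12 0.1 w24.png; python3 nub.py;  python3 - <<'E'
from h import *
c=load('wrist'); save(c,'w24c.png',(200,145,310,260),6)
E
```

```text
t: 21.5
tool_pos: [0.5075, 0.1671, 0.2002]
orientation: [-1.567, -0.014, 0.003]
force: [-1.2, 12.2, 15.8]
opening: 0.0195
x0 -0.8 y0 161.9 pitch 4.4 deg yaw 0.26 deg rms 2.99  t -39.1..22.6 n 3275
21.5 [0.5075 0.1671 0.2002] [-1.2 12.2 15.8] 0.01947043915841695
192 ['201.4,50.4', '201.6,51.0', '201.3,49.8', '201.7,51.0']
194 ['200.8,51.1', '200.9,51.7', '200.6,50.6', '201.2,52.6']
196 ['200.3,52.4', '200.0,51.6', '200.0,51.5', '200.1,51.7']
198 ['199.2,51.9', '199.3,52.2', '199.2,51.6', '199.2,51.6']
200 ['198.3,51.9', '198.1,51.2', '198.6,52.8', '198.2,51.2']
202 ['197.5,51.9', 'nan,nan', '197.2,51.1', '197.5,51.8']
204 ['196.3,51.2', '196.5,51.5', '196.7,52.2', '196.6,52.0']
206 ['192.9,43.7', '193.2,44.3', '193.3,44.8', '193.3,44.6']
208 ['192.4,44.9', '192.6,45.4', '192.2,44.3', '192.2,44.2']
210 ['191.8,45.9', '191.7,45.5', '191.8,46.0', '192.0,46.4']
```

View pics/w24c.png

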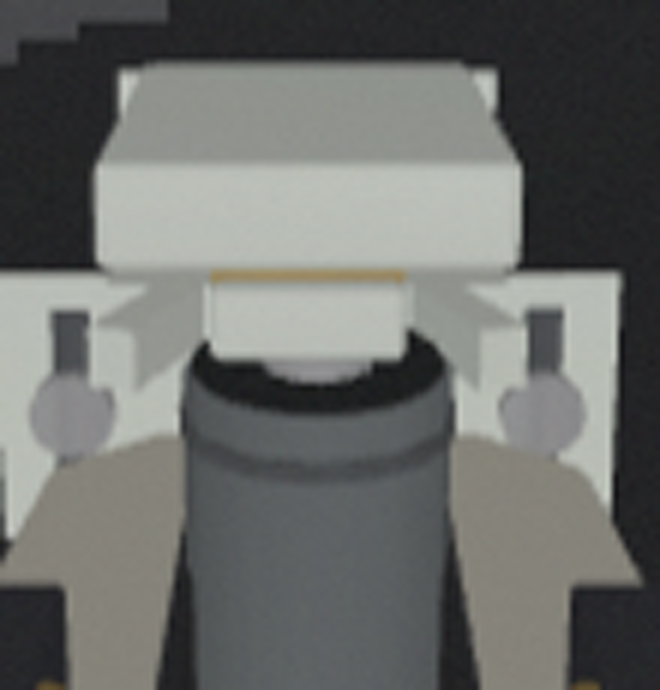

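```bash
python3 -m inch '[{"x":0,"y":1,"z":0,"twist":0},{"x":0,"y":1,"z":0,"twist":0},{"x":0,"y":0,"z":0,"twist":0}]' -1 45;  python3 pitch.py .12 0.1 w25.png; python3 nub.py|tail -5
```

```text
t: 21.85
tool_pos: [0.5075, 0.1669, 0.1976]
orientation: [-1.567, -0.013, 0.003]
force: [1.6, 10.3, 10.8]
opening: 0.0199
x0 -0.8 y0 161.1 pitch 0.2 deg yaw 0.13 deg rms 2.80  t -39.6..21.9 n 3496
21.85 [0.5075 0.1669 0.1976] [ 1.6 10.3 10.8] 0.019926075966059546
202 ['198.1,52.5', '197.9,51.6', '197.8,51.5', '197.7,51.0']
204 ['196.9,51.4', '197.2,52.2', '197.2,52.1', '197.0,51.5']
206 ['195.9,51.0', '196.0,51.4', '196.2,51.9', '196.1,51.5']
208 ['193.4,46.4', '193.2,45.7', '193.3,45.8', '193.1,45.4']
210 ['192.3,45.7', '192.9,47.5', '192.9,47.5', '192.5,46.2']
```

```bash
python3 -m inch '[{"x":0,"y":-0.6,"z":1,"twist":0},{"x":0,"y":0,"z":1,"twist":0},{"x":0,"y":0,"z":0,"twist":0}]';  python3 -m inch '[{"x":0,"y":0,"z":1,"twist":0},{"x":0,"y":0,"z":0.5,"twist":0},{"x":0,"y":0,"z":0,"twist":0}]'; python3 pitch.py .12 0.1 w26.png; python3 nub.py|tail -5
```

```text
t: 22.2
tool_pos: [0.5073, 0.1683, 0.1977]
orientation: [-1.569, -0.013, 0.003]
force: [2.9, 7.5, 7.6]
opening: 0.02
t: 22.5
tool_pos: [0.5073, 0.1693, 0.1977]
orientation: [-1.57, -0.013, 0.003]
force: [2.3, 4.2, 8.6]
opening: 0.0197
x0 -0.8 y0 161.1 pitch 0.3 deg yaw -0.04 deg rms 2.78  t -39.7..22.0 n 3498
22.5 [0.5073 0.1693 0.1977] [2.3 4.2 8.6] 0.019702416894840775
202 ['200.3,52.5', '200.0,51.7', '200.0,51.6', '200.0,51.5']
204 ['199.2,51.9', '199.5,52.9', '199.3,52.3', '199.0,51.0']
206 ['198.4,52.2', '198.2,51.6', '198.4,52.1', '198.4,51.9']
208 ['197.2,51.1', '197.5,52.1', '197.7,52.6', '197.7,52.5']
210 ['196.8,52.7', '196.7,52.3', '196.3,51.0', '196.2,50.6']
```

View pics/w26.png

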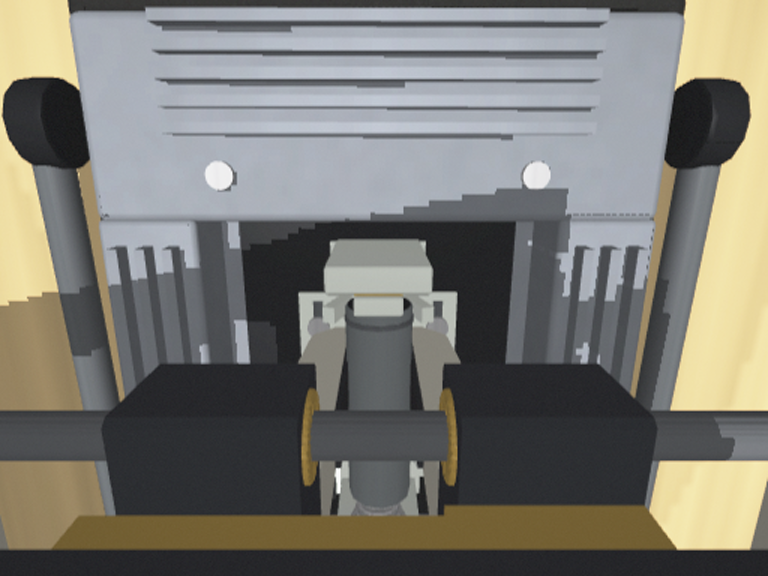

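```bash
python3 -m inch '[{"x":0,"y":-0.3,"z":0.7,"twist":0},{"x":0,"y":0,"z":0,"twist":0},{"x":0,"y":0,"z":0,"twist":0}]';  python3 -m inch '[{"x":0,"y":-0.3,"z":0.7,"twist":0},{"x":0,"y":0,"z":0,"twist":0},{"x":0,"y":0,"z":0,"twist":0}]'; python3 pitch.py .12 0.1 w27.png
python3 - <<'E'
from h import *
c=load('wrist'); save(c,'w27c.png',(200,150,310,260),6)
E
```

```text
t: 22.85
tool_pos: [0.5072, 0.17, 0.1978]
orientation: [-1.57, -0.013, 0.004]
force: [3.7, 4.1, 7.0]
opening: 0.0198
t: 23.15
tool_pos: [0.5071, 0.1706, 0.1979]
orientation: [-1.57, -0.012, 0.004]
force: [2.6, 3.5, 6.1]
opening: 0.0198
x0 -0.8 y0 161.1 pitch 0.6 deg yaw -0.10 deg rms 2.81  t -39.6..21.9 n 3493
23.15 [0.5071 0.1706 0.1979] [2.6 3.5 6.1] 0.019776724335546992
```

View pics/w27c.png

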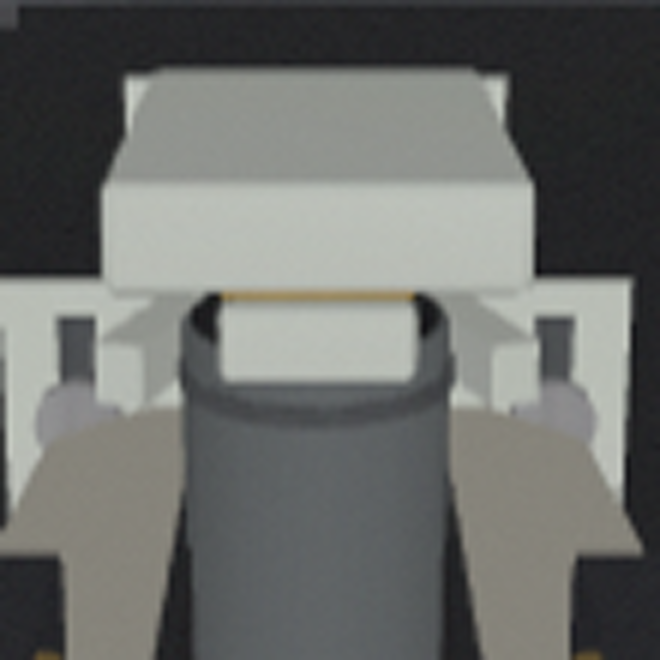

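```bash
python3 -m inch '[{"x":-0.2,"y":-0.4,"z":0.7,"twist":0},{"x":0,"y":0,"z":0,"twist":0},{"x":0,"y":0,"z":0,"twist":0}]';  python3 -m inch '[{"x":0,"y":-0.3,"z":0.7,"twist":0},{"x":0,"y":0,"z":0,"twist":0},{"x":0,"y":0,"z":0,"twist":0}]'; python3 pitch.py .12 0.1 w28.png
```

```text
t: 23.5
tool_pos: [0.5067, 0.1711, 0.1981]
orientation: [-1.57, -0.012, 0.004]
force: [3.1, 2.3, 6.2]
opening: 0.02
t: 23.8
tool_pos: [0.5065, 0.1717, 0.198]
orientation: [-1.57, -0.011, 0.005]
force: [4.1, 2.4, 6.0]
opening: 0.0202
x0 -0.8 y0 161.1 pitch 0.9 deg yaw -0.11 deg rms 2.79  t -39.6..22.0 n 3473
23.8 [0.5065 0.1717 0.198 ] [4.1 2.4 6. ] 0.02017746257044719
```

```bash
python3 -m inch '[{"x":0.5,"y":-0.2,"z":0.5,"twist":0},{"x":0,"y":0,"z":0,"twist":0},{"x":0,"y":0,"z":0,"twist":0}]';python3 -m inch '[{"x":0,"y":0,"z":0,"twist":0},{"x":0,"y":0,"z":0,"twist":0}]' -1 10; python3 -m inch '[{"x":0,"y":0,"z":0,"twist":0},{"x":0,"y":0,"z":0,"twist":0},{"x":0,"y":0,"z":0,"twist":0},{"x":0,"y":0,"z":0,"twist":0}]' -0.35 10; python3 pitch.py .12 0.0 w29.png;  python3 - <<'E'
from h import *
c=load('wrist'); save(c,'w29c.png',(180,140,330,350),3)
E
```

```text
t: 24.15
tool_pos: [0.5067, 0.172, 0.1979]
orientation: [-1.571, -0.01, 0.005]
force: [2.8, 1.1, 6.7]
opening: 0.0198
t: 24.35
tool_pos: [0.5064, 0.1721, 0.1976]
orientation: [-1.571, -0.009, 0.006]
force: [3.3, 0.5, 5.4]
opening: 0.021
t: 24.75
tool_pos: [0.5046, 0.1719, 0.1964]
orientation: [-1.572, -0.005, 0.011]
force: [-6.4, -1.3, 9.5]
opening: 0.0298
x0 1.9 y0 159.8 pitch 0.0 deg yaw -1.08 deg rms 0.51  t -39.7..21.8 n 3292
24.75 [0.5046 0.1719 0.1964] [-6.4 -1.3  9.5] 0.02976378179216839
```

View pics/w29c.png

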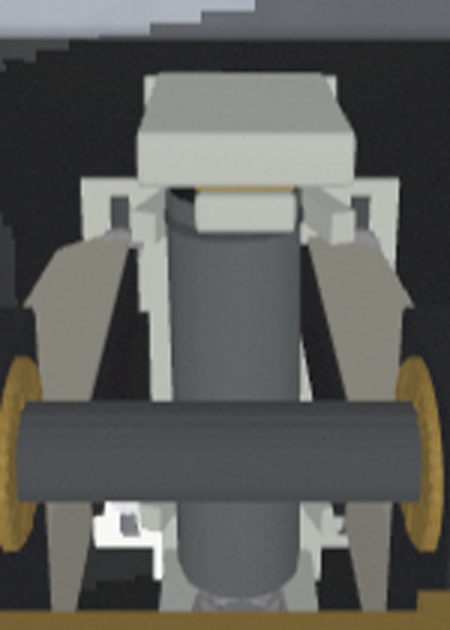

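```bash
python3 -m inch '[{"x":0.5,"y":-2,"z":0,"twist":0},{"x":1.0,"y":-1,"z":0,"twist":0},{"x":0.5,"y":0,"z":0,"twist":0},{"x":0,"y":0,"z":0,"twist":0}]' -0.25 10; python3 pitch.py .12 0.0 w30.png;  python3 - <<'E'
from h import *
c=load('wrist'); save(c,'w30c.png',(180,140,330,350),3)
E
```

```text
t: 25.2
tool_pos: [0.5076, 0.1721, 0.1995]
orientation: [-1.571, -0.007, 0.008]
force: [0.2, 0.4, 0.5]
opening: 0.0347
x0 -1.6 y0 162.8 pitch 0.0 deg yaw -1.09 deg rms 0.50  t -39.7..21.7 n 3179
25.2 [0.5076 0.1721 0.1995] [0.2 0.4 0.5] 0.034697935541403824
```

View pics/w30c.png

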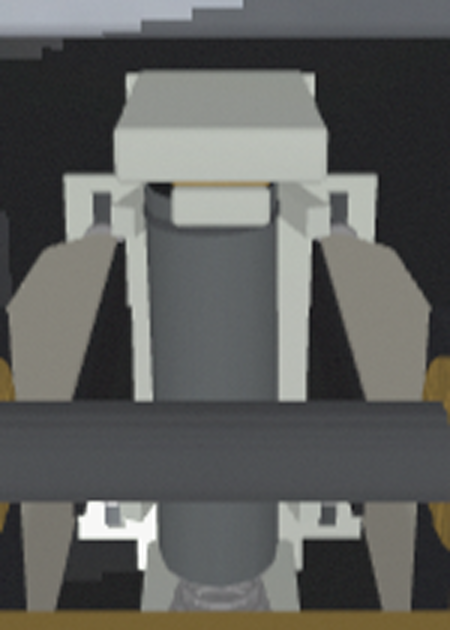

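```bash
python3 -m inch '[{"x":0,"y":-5,"z":0,"twist":0},{"x":0,"y":-10,"z":0,"twist":0},{"x":0,"y":-30,"z":0,"twist":0},{"x":0,"y":-40,"z":0,"twist":0},{"x":0,"y":-30,"z":-20,"twist":0},{"x":0,"y":0,"z":-20,"twist":0},{"x":0,"y":0,"z":0,"twist":0},{"x":0,"y":0,"z":0,"twist":0},{"x":0,"y":0,"z":0,"twist":0}]'
python3 - <<'E'
from h import *
c=grab('wrist'); save(c,'w31c.png',(170,60,310,220),5)
P=cloud(c)*1000
for v in range(84,215,3): print(v,[ '%.1f,%.1f,%.1f'%tuple(P[v,u]) for u in (232,240,245)])
c=grab('scene'); save(c,'scene31.png',(240,160,350,240),7)
E
```

```text
t: 26.15
tool_pos: [0.5077, 0.1326, 0.3142]
orientation: [-1.571, -0.007, 0.009]
force: [-0.1, -0.0, 0.5]
opening: 0.0349
84 ['487.9,217.9,10.8', '494.7,218.0,10.1', '499.0,218.1,9.0']
87 ['487.8,215.5,9.8', '494.7,215.6,8.6', '499.0,215.7,9.3']
90 ['487.9,213.0,11.1', '494.7,213.1,10.2', '499.0,213.2,9.9']
93 ['487.8,210.6,10.5', '496.4,209.6,51.4', '500.1,209.6,52.2']
96 ['487.8,208.1,10.2', '496.5,207.5,52.7', '500.1,207.5,50.1']
99 ['487.8,205.6,9.9', '496.4,205.3,51.9', 'nan,nan,nan']
102 ['487.7,203.1,8.9', '496.4,203.2,51.1', '500.2,203.2,53.7']
105 ['487.7,200.5,9.9', '494.8,200.6,11.1', '500.1,201.1,50.2']
108 ['487.7,198.0,9.6', '494.7,198.1,10.2', '500.2,198.9,52.4']
111 ['487.6,195.4,8.8', '496.0,196.4,41.6', '500.2,196.7,51.6']
114 ['489.5,193.9,37.6', '496.0,194.2,42.1', '500.0,194.3,44.4']
117 ['489.5,191.6,37.5', '496.0,191.8,41.3', '500.0,192.0,44.7']
120 ['489.6,189.3,38.8', '496.0,189.5,40.2', '500.1,189.9,47.3']
123 ['487.8,185.3,12.0', '496.0,187.2,41.2', '500.0,187.6,45.7']
126 ['487.8,182.7,12.6', '495.9,184.8,39.5', '500.1,185.3,46.2']
129 ['487.7,180.0,11.1',
[... 1153 characters left out ...]
31.0,12.4', '494.8,130.8,11.4', '500.2,139.4,44.6']
186 ['487.5,128.3,13.2', '494.7,127.6,10.3', '500.2,136.9,44.8']
189 ['487.5,125.6,13.7', '494.7,124.8,10.7', '500.2,134.3,44.5']
192 ['487.5,122.7,13.8', '494.8,122.2,11.7', '500.2,131.8,44.7']
195 ['487.2,118.8,10.4', '494.8,119.2,11.5', '499.4,119.1,10.9']
198 ['487.2,116.1,11.1', '494.8,116.3,11.5', '500.1,124.1,36.5']
201 ['487.2,113.1,11.1', '494.8,113.5,12.0', '500.0,121.2,35.7']
204 ['487.1,109.7,9.6', '495.0,112.2,17.0', '500.2,120.5,41.8']
207 ['487.1,106.9,10.3', '495.3,112.3,25.9', '500.2,117.3,40.2']
210 ['487.1,103.9,10.3', '495.7,112.6,34.6', '500.1,113.4,37.0']
213 ['487.1,101.0,10.5', '496.0,112.0,40.7', '500.3,113.8,45.5']
```

View pics/w31c.png

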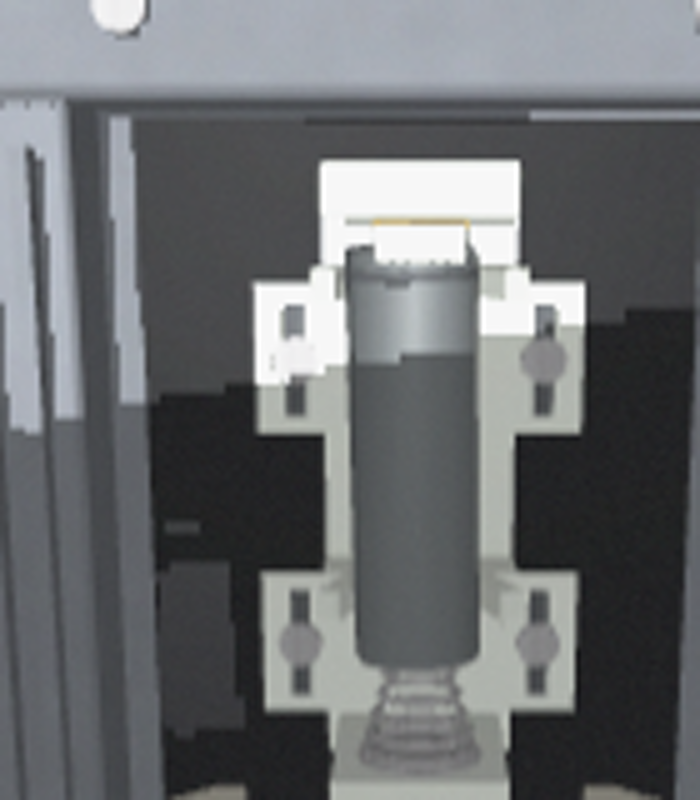

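View pics/scene31.png

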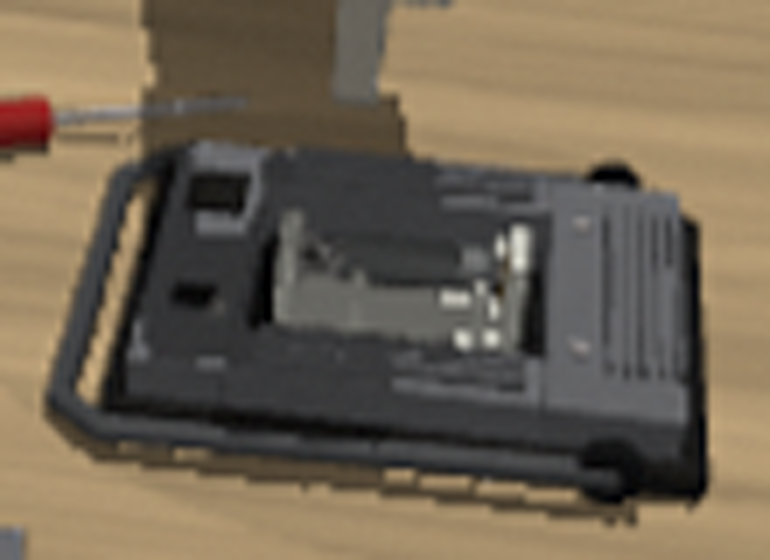

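```bash
python3 -m inch '[{"x":0,"y":0,"z":0,"twist":0},{"x":0,"y":0,"z":0,"twist":0},{"x":0,"y":0,"z":0,"twist":0}]' 1
python3 - <<'E'
from h import *
from scipy.optimize import least_squares
c=grab('wrist');P=cloud(c)
col=c['color'].astype(int)
m=(abs(P[...,0]-.507)<.014)&(P[...,1]>.127)&(P[...,1]<.200)&(P[...,2]>.036)&(P[...,2]<.051)&(col.sum(2)<440)
# drop lip
Q=P[m]
def f(p):
    d=np.array([p[2],1,p[3]]);d/=np.linalg.norm(d); return np.linalg.norm(np.cross(Q-[p[0],.165,p[1]],d),axis=1)-.0105
k=least_squares(f,[.507,.038,0,0],loss='soft_l1',f_scale=.0007);
g=abs(k.fun)<.0015
print(k.x.round(4),'yaw,pitch deg',np.degrees(k.x[2:]).round(2),m.sum(),g.sum(),np.percentile(Q[g][:,1],[0,.5,1,99,99.5,100]).round(4))
for lo in range(128,200,6):
    s=g&(abs(Q[:,1]*1000-lo-3)<3); print(lo,s.sum(),(Q[s][:,2].max()*1000).round(1) if s.any() else '',np.percentile(Q[s][:,2]*1000,90).round(1) if s.any() else '')
save(c,'w32.png',(215,80,275,205),4)
c=grab('side'); save(c,'side32.png',(165,110,295,215),6); c=grab('scene'); save(c,'scene32.png',s=1.5)
E
```

```text
t: 26.55
tool_pos: [0.508, 0.1324, 0.3145]
orientation: [-1.571, -0.008, 0.008]
force: [-0.3, -0.2, -0.2]
opening: 0.0542
[ 0.5059  0.0366 -0.0275  0.0016] yaw,pitch deg [-1.58  0.09] 1936 1878 [0.13   0.1309 0.1312 0.1961 0.1969 0.1978]
128 95 47.7 47.2
134 172 48.3 47.4
140 179 48.2 47.3
146 179 48.1 47.3
152 184 48.5 47.5
158 182 48.2 47.4
164 188 48.5 47.4
170 200 48.3 47.3
176 187 48.5 47.3
182 112 47.9 46.1
188 133 47.6 46.8
194 67 47.9 46.7
```

View pics/side32.png

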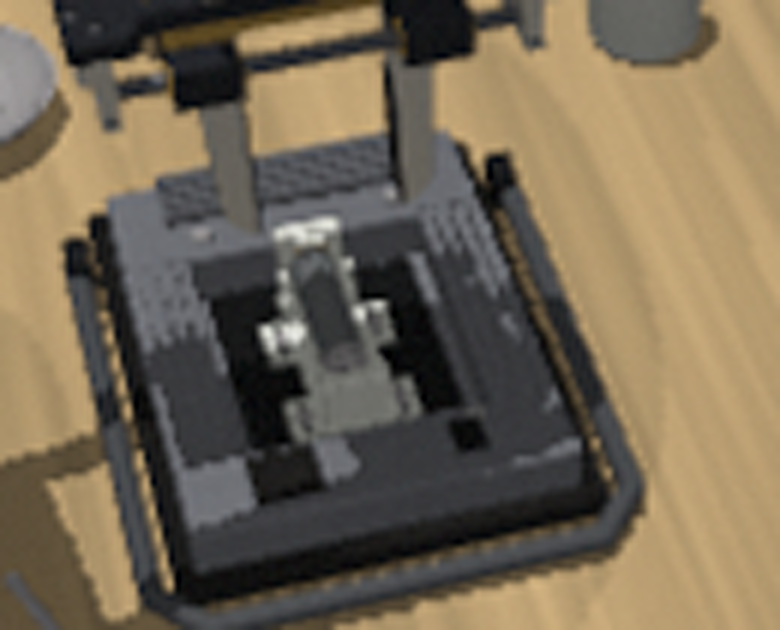

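View pics/scene32.png

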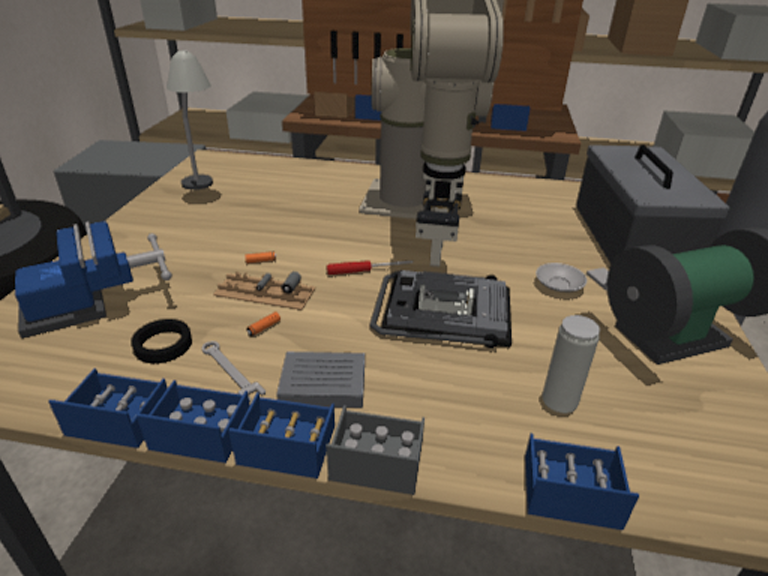

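View pics/w32.png

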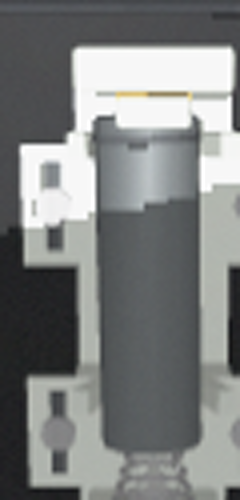

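Run:
```python
from plant import robot
print(robot.close_job())
```

```text
the job is handed in; nothing more can be done
None
```

I fitted the long cell into the lamp's bay and handed the job in at about 26.6 s. The robot was clear of everything and the wrist force read about zero.

**What I did**
- I took the long cell from the rack. The tool can't pitch, so I levered the nub end up to about 18° in the jaws, first against a rack rail, then against the lamp's housing edge.
- I pressed the flat end onto the coil spring. The highest reading along the spring was 14.6 N, under the 24 N limit.
- I rolled the nub end down while it was about 2 mm short of the lip in the images, then eased it forward under the lip and let go.

**Last checks**
- **Seating:** the cell lies level (0.1°) in both saddles. Its axis measured 36.6 mm, or about 38 mm once corrected for the 1.1–1.3 mm the camera reads low.
- **Ends:** the flat end is on the spring and the nub end is under the lip. From the images the nub tip is within about 0.5–1 mm of the contact. That is as fine as the camera can show, and I saw no direct proof of contact.
- **Not quite square:** the cell is turned about 1° sideways. Its nub end sits about 1.5 mm off centre, roughly the saddles' side play.
- **Other items:** in the last scene picture the other cells, the hatch and the tools look undisturbed.

**Contacts that weren't intended**
- A fingertip touched the lamp's stand tube; the wrist read 14.6 N upward.
- At release the fingertips rested on something low in the bay, probably the insert's base plate; the wrist read 9.5 N upward, with 6.4 N sideways.
- Both are below the 40 N limit.

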